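# Stand the room thermometer up on its fold-out stand

## Task

The little room thermometer has been left lying on its face on the plant ledge. Swing the stand on its back fully out, then stand the thermometer up in the middle of the glazed tile, leaning back on its stand, square to the tile and with its display facing away from the robot. Set it down gently and leave the pots, bowl, funnel and bottle where they are.

Things in the scene. Friction and masses are not known exactly. Their poses are not given: they have to be found in the camera images.
- case_mid (a point): Centre of the room thermometer, a flat teal plastic case 100 mm tall, 60 mm wide, 22 mm thick, 0.13 to 0.23 kg. It starts lying on its display, back up. Axes: x points to the case's top edge, y across its width, z out of its back; the back is the plane z = +11 mm, the display z = -11 mm, the bottom edge x = -50 mm
- stand (a joint): Angle of the cream stand (a bar 22 mm wide, 4 mm thick) on the case's back: 0 = folded, 0.55 rad = fully out, at its stop. Its axis runs along the case's y through x = +30 mm, z = +14 mm of point case_mid; the free end, at the bottom, swings away from the back. The hinge is stiff enough (0.025 N m) to hold the stand where it is left
- stand_foot (a point): Centre of the black rubber foot at the stand's free end, a block 24 mm wide (along the case's y), 12 mm along the stand, 8 mm thick, 68 mm from the hinge axis and 2 mm outward. Folded, it stands from 1 to 9 mm above the case's back, its end 6 mm short of the bottom edge. Axes: x along the stand to the hinge, z outward
- tile_top (a point): Centre of the top of the square white and blue glazed tile, 140 x 140 x 8 mm, fixed to the ledge. x points to its front edge, the one away from the robot, z up; the ledge lies 8 mm below this point
- tile_front (a point): Middle of the tile's front edge, on its top, 70 mm along x from point tile_top
- case: The thermometer case again, origin at the centre of its display face, axes as for point case_mid. Stood up with its stand fully out it rests on its bottom back edge and the stand's foot, leaning back about 22 degrees; stood bolt upright on its flat bottom it balances, but a light push tips it
- tile: The tile again, origin at the centre of its underside
- pots: Nested stack of three terracotta pots, 110 mm wide, 158 mm tall; origin at the centre of its foot. Leave it alone
- bowl: Small blue ceramic bowl, 100 mm wide, 45 mm tall; origin at the centre of its foot. Leave it alone
- funnel: Red plastic funnel standing on its mouth, 104 mm wide with a tab, 105 mm tall; origin at the centre of its mouth. Leave it alone
- bottle: Grey push dispenser bottle, empty, 62 mm wide, 161 mm tall; origin at the centre of its foot. Leave it alone
Not all that is in view belongs to the job. There is more than one size of the case; the job needs the largest.

How it is judged:
By the outcome, as a careful person would: the job done as asked, in the order asked, and still so for the second after the job is handed in, with the robot touching nothing.
It also fails if it takes over 72 s, if anything falls off the work surface, if the arm or the gripper's body presses on something with over 40 N, if the wrist force passes 120 N, or if a joint passes its speed limit or range.

## Robot

A 6-joint arm with a two-finger parallel gripper is mounted at the origin on the work surface. World frame = base frame: x ahead of the robot, y to its left, z up, the work surface at z = 0. Lengths are in m, angles in degrees, forces in N, time in s.
With the tool pointing down it reaches from about 0.375 to 0.9 m from the base axis. Payload 3.1 kg.
Tool frame: the origin (TCP) lies midway between the tips of the shut fingers; the grasp point (between the pads) lies 19 mm behind it; x points along the fingers, z is the direction in which the jaws open and shut, and the axes are right-handed (so a half turn about x gives the same grasp; the last joint's range is limited). The gripper opens to 87 mm and grips with 3 to 60 N. Pads are 19 mm wide; open, the fingers measure 117 mm over their backs; the gripper's body (75 mm by 190 mm) begins 51 mm behind the grasp point.
Start: joints at [-81.102, 30.224, 82.088, -0, 67.689, -10.227], TCP at [0.205, -0.59, 0.223] pointing down, gripper open.
Joint ranges: [-176.69, 176.69], [-43.24, 126.21], [12.49, 139.97], [-82, 262], [0, 151.66], [-163.58, 163.58]. Speed limits (degrees/s): [159.86, 159.86, 180, 180, 180, 180].

## Interface

Orientations are given as a 3x3 rotation matrix whose columns are the frame's x, y, z axes.
In Python, from rig import * gives the robot as it stands.
- The arm moves only by the tool play_rows, never from a script. Its argument "rows" is a list that holds one entry, the list of rows, each a list of 7 numbers: the shift along the tool's x, y, z in m, then the turn, a rotation vector about the tool's x, y, z in degrees, then the finger opening in m, from 0 to 0.087. A call has 1 to 12 rows; each row is the pose to reach, as a shift and turn from the pose commanded when the call began, along the tool's axes at that moment; what a row does not reach only later rows make up. A row lasts 1/10 s, in which the tool goes at most 50 mm and 8.59 degrees, less where a joint would pass 70% of its speed; a pose out of reach is approached as far as the arm can. A call with a gripper value outside its range is refused whole. The fingers move at their own pace and stop on an object; the grip force is fixed at half the most. Time passes only in rows, so rows that repeat a pose let the fingers close. It gives the time, the measured TCP pose, the force and the opening at its end, in the units of the state.
- read_state(): the state, without advancing time (a new reading comes with each control period).
- capture(name): name is "scene" or "top" or "wrist"; returns a dict with "pixels" (480x640x3 uint8, red, green, blue), "intrinsics" (3x3 intrinsics, pixels), "k1" (the pictures are not rectified: a ray, as slopes to the right and down, at radius r is drawn at 1 + k1 r^2 times it, then the intrinsics apply), "rvec" (rotation vector, rad) and "tvec" (3), from world to camera coordinates, as OpenCV has them. Camera axes: x right, y down, z forward; pixel columns grow to the right and rows downward; lengths in m; the calibration is good to about 2 mm. A picture is of the moment at which its call begins. There is no depth.
- hand_in(): hands the job in, once; it reports no verdict.
Trained networks look in the newest picture that a camera, given by its name, has taken for a name from the list of things; names that differ only in an ending like _2 or _b are one class to them, and where a whole thing is asked for, a point or a joint stands for the part that bears it (a point fixed in the world has none). Each returns a list of dicts, best first, with "p" (0 to 1); they miss things now and then, are a little off and sometimes report something else, mostly with a low value. They report only what shows in the picture. A call takes as long as a camera call. They do not tell look-alikes from the thing itself.
- trace(camera, target): "mask" (480x640 bool, what is visible of it) and "at" ([column, row] in pixels, amid what is visible of it).
The state is a dict: "time_s": time; "joint_positions": joint angles; "qvel": joint speeds; "tau": joint torques, N m; "position": TCP position; "tcp_rot": TCP orientation; "force": force on the tool from outside, world axes, zero at the start; "moment": the same for the moment, N m; "opening": opening from 0.0 (shut) to 1.0 (fully open).
Only numpy, scipy, OpenCV 4.12 (cv2) and the standard library are available. Lean on these libraries where they do the work, as an engineer would, in place of code of your own. Each camera call takes 0.05 s, during which the arm holds its last target.

## Working session

There is one attempt and no reset: what is moved stays moved. The work goes in short steps, Python scripts to look and compute and a tool call to move; the robot and the scene stay as the last step left them, time stands still between calls to the robot, and variables do not carry over. Pictures are saved under pics/ and viewed, and the job is handed in when it is done.

Besides the shell and the picture viewer there is one more tool, called after "Request:" as name(argument=value, ...) on one line, values as JSON. play_rows: Moves the arm, as the interface text tells. Its arguments: {"type":"object","properties":{"rows":{"type":"array"}},"required":["rows"]}

```bash
mkdir -p pics; ls; cat > h.py <<'E'
from rig import *
import numpy as np, cv2
def save(n,c,crop=None,s=1):
    p=c["pixels"][:,:,::-1]
    if crop: a,b,cc,d=crop; p=p[b:d,a:cc]
    p=cv2.resize(np.ascontiguousarray(p),None,fx=s,fy=s,interpolation=cv2.INTER_CUBIC); cv2.imwrite(f"pics/{n}.png",p)
def cam(c):
    K=np.array(c["intrinsics"]);R=cv2.Rodrigues(np.array(c["rvec"],float))[0];t=np.array(c["tvec"],float).ravel()
    return K,c["k1"],R,t
def ray(c,uv):
    K,k1,R,t=cam(c)
    q=np.linalg.inv(K)@np.array([uv[0],uv[1],1.]);d=q[:2]/q[2];x=d.copy()
    for _ in range(30): x=d/(1+k1*(x@x))
    o=-R.T@t; v=R.T@np.array([x[0],x[1],1.]); return o,v
def atz(c,uv,z):
    o,v=ray(c,uv); return o+v*(z-o[2])/v[2]
def proj(c,P):
    K,k1,R,t=cam(c); p=R@np.array(P,float)+t; s=p[:2]/p[2]; s=s*(1+k1*(s@s)); return (K@np.array([s[0],s[1],1]))[:2]
E
python3 - <<'E'
from h import *
for n in("scene","top","wrist"):
    c=capture(n); save(n+"0",c); o,_=ray(c,(320,240)); print(n,o.round(3),np.array(c["intrinsics"]).round(1).tolist(),c["k1"])
    for t in("case","stand","stand_foot","tile","pots","bowl","funnel","bottle"):
        for d in trace(n,t): print(n,t,round(d["p"],2),np.round(d["at"]),d["mask"].sum())
print(read_state())
E
```

```text
pics
scene [1.592 0.008 0.796] [[581.2, 0.0, 322.0], [0.0, 581.2, 227.1], [0.0, 0.0, 1.0]] -0.15209886953625495
scene case 0.67 [435. 209.] 466
scene case 0.64 [379. 233.] 1072
scene case 0.58 [322. 238.] 510
scene stand 0.82 [378. 228.] 252
scene stand 0.67 [436. 206.] 113
scene stand_foot 0.72 [371. 227.] 236
scene stand_foot 0.51 [324. 237.] 131
scene stand_foot 0.42 [436. 203.] 127
scene tile 0.89 [252. 233.] 2494
scene pots 0.67 [100. 215.] 3569
scene bowl 0.8 [383. 277.] 1582
scene funnel 0.77 [266. 296.] 1875
scene bottle 0.83 [533. 218.] 1738
top [0.411 0.023 1.477] [[580.5, 0.0, 324.7], [0.0, 580.5, 241.2], [0.0, 0.0, 1.0]] -0.16627174190200184
top case 0.86 [265. 256.] 914
top case 0.78 [314. 251.] 515
top stand 0.84 [262. 256.] 296
top stand 0.54 [307. 249.] 146
top stand 0.49 [207. 292.] 153
top stand 0.37 [509. 248.] 2081
top stand_foot 0.86 [261. 254.] 271
top stand_foot 0.68 [198. 288.] 157
top tile 0.72 [374. 271.] 2983
top pots 0.66 [509. 249.] 2060
top pots 0.56 [372. 266.] 3025
top bowl 0.88 [272. 187.] 1146
top funnel 0.63 [361. 190.] 1257
top bottle 0.87 [132. 23
[... 197 characters left out ...]
.20888722e+01,  8.34447780e-05,
        6.76914405e+01, -1.02271442e+01]), 'qvel': array([ 0.00829291, -0.01268526, -0.01740615, -0.12368418, -0.05119809,
        0.03978892]), 'tau': array([-1.66097114e-03, -4.40022290e+01, -1.76978517e+01,  6.33476442e-02,
        5.07651328e-02, -3.94969177e-06]), 'position': array([ 0.20479627, -0.59044533,  0.22253652]), 'tcp_rot': array([[-1.03199389e-05,  9.44803526e-01,  3.27637448e-01],
       [ 7.46250040e-05,  3.27637448e-01, -9.44803523e-01],
       [-9.99999997e-01,  1.46996313e-05, -7.38871654e-05]]), 'force': array([-0.07714916,  0.09006165,  0.1262936 ]), 'moment': array([-0.00889999,  0.01562802, -0.0271248 ]), 'opening': 0.9996754807337288}
```

```bash
python3 - <<'E'
from h import *
c=capture("top"); save("top1",c,(180,150,440,340),3)
c=capture("scene"); save("scene1",c,(200,160,460,340),3)
E
```

```text
(no output)
```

View pics/top0.png

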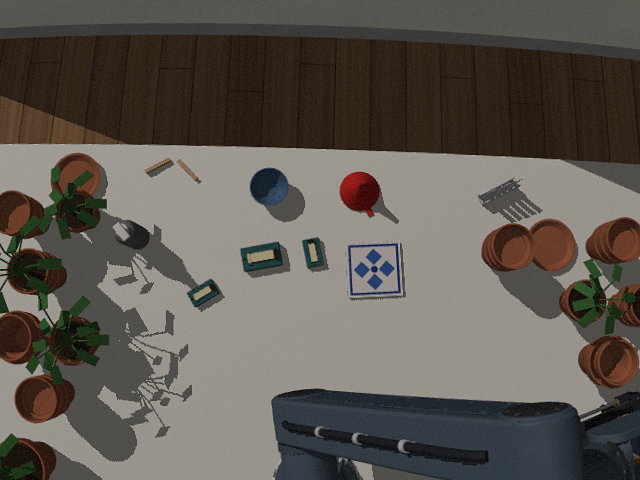

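View pics/scene0.png

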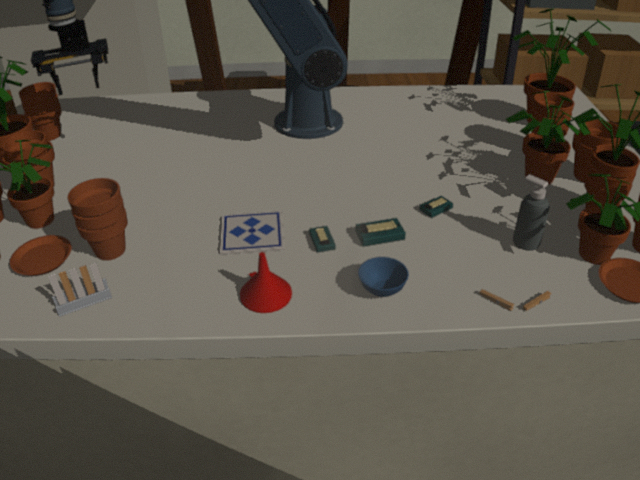

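View pics/top1.png

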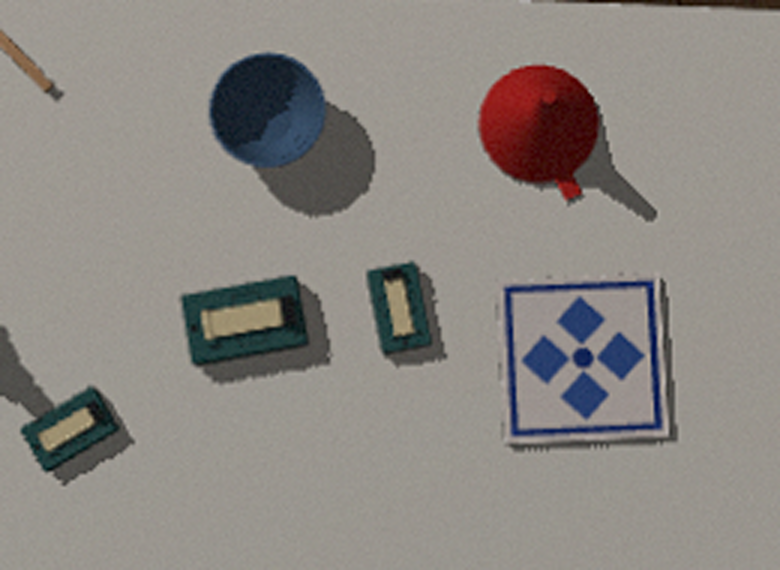

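View pics/scene1.png

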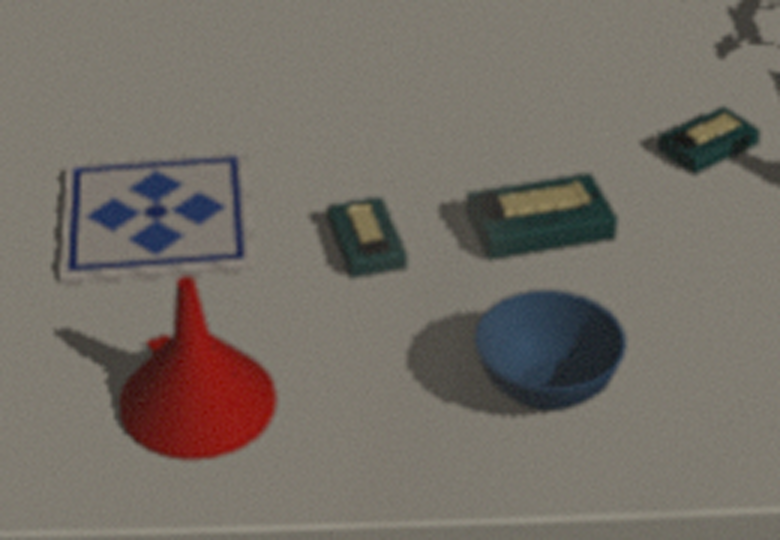

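```bash
cat > fit.py <<'E'
from h import *
from scipy.optimize import minimize
def sil(c,pts):
    m=np.zeros((480*4,640*4),np.uint8); p=np.array([proj(c,q) for q in pts])
    h=cv2.convexHull(((p+.5)*4).astype(np.float32)).astype(int); cv2.fillConvexPoly(m,h,1)
    return cv2.resize(m.astype(np.float32),(640,480),interpolation=cv2.INTER_AREA)
def box(x,y,a,L,W,z0,z1):
    ca,sa=np.cos(a),np.sin(a)
    return [(x+ca*u-sa*v,y+sa*u+ca*v,z) for u in(-L/2,L/2) for v in(-W/2,W/2) for z in(z0,z1)]
def fit(views,x0,dims):
    def cost(p):
        return sum(np.abs(sil(c,box(p[0],p[1],p[2],*dims))-m).sum()/m.sum() for c,m in views)
    r=minimize(cost,x0,method="Nelder-Mead",options=dict(initial_simplex=[x0]+[np.array(x0)+d for d in ([.01,0,0],[0,.01,0],[0,0,.15])],xatol=1e-4,fatol=1e-4))
    return r.x,r.fun
E
python3 - <<'E'
from fit import *
import pickle
C={n:capture(n) for n in("top","scene")}
def pick(n,t,at):
    ds=trace(n,t); d=min(ds,key=lambda d:np.hypot(*(np.array(d["at"])-at))); return d["mask"].astype(np.float32)
case={n:pick(n,"case",a) for n,a in(("top",(265,256)),("scene",(379,233)))}
tile={n:pick(n,"tile",a) for n,a in(("top",(374,271)),("scene",(252,233)))}
pickle.dump((C,case,tile),open("v.pkl","wb"))
for vs in (["top"],["scene"],["top","scene"]):
    x0=[*atz(C["top"],(263,256),.022)[:2],np.pi/2+.1]
    p,f=fit([(C[n],case[n]) for n in vs],x0,(.1,.06,0,.022)); print("case",vs,p[:2].round(4),np.degrees(p[2]).round(1),round(f,3))
    x0=[*atz(C["top"],(375,270),.008)[:2],.0]
    p,f=fit([(C[n],tile[n]) for n in vs],x0,(.14,.14,0,.008)); print("tile",vs,p[:2].round(4),np.degrees(p[2]).round(1),round(f,3))
for t,a in(("bowl",(270,187)),("funnel",(360,193))): print(t,atz(C["top"],a,.045).round(3))
E
```

```text
case ['top'] [0.566  0.1561] 102.1 0.061
tile ['top'] [ 0.5433 -0.1329] 3.8 0.034
case ['scene'] [0.57  0.155] 100.3 0.074
tile ['scene'] [ 0.544  -0.1309] 3.7 0.034
case ['top', 'scene'] [0.567  0.1552] 102.3 0.153
tile ['top', 'scene'] [ 0.5436 -0.1314] 3.4 0.084
bowl [0.74  0.137 0.045]
funnel [ 0.732 -0.091  0.045]
```

Request:
play_rows(rows=[[[0.03, 0.58, -0.548, -83, 0, 0, 0.087], [0.03, 0.58, -0.548, -83, 0, 0, 0.087], [0.03, 0.58, -0.548, -83, 0, 0, 0.087], [0.03, 0.58, -0.548, -83, 0, 0, 0.087], [0.03, 0.58, -0.548, -83, 0, 0, 0.087], [0.03, 0.58, -0.548, -83, 0, 0, 0.087], [0.03, 0.58, -0.548, -83, 0, 0, 0.087], [0.03, 0.58, -0.548, -83, 0, 0, 0.087], [0.03, 0.58, -0.548, -83, 0, 0, 0.087], [0.03, 0.58, -0.548, -83, 0, 0, 0.087], [0.03, 0.58, -0.548, -83, 0, 0, 0.087], [0.03, 0.58, -0.548, -83, 0, 0, 0.087]]])

```text
time_s: 2.95
position: [0.4826, -0.0568, 0.2003]
tcp_rot: [[0.001, -0.21, 0.978], [-0.0, 0.978, 0.21], [-1.0, -0.001, 0.001]]
force: [0.4, -0.9, 0.2]
opening: 1.0
```

```bash
cat >> h.py <<'E'
from scipy.spatial.transform import Rotation as Ro
import json
def log():
    s=read_state(); open("log.jsonl","a").write(json.dumps(dict(q=list(s["joint_positions"]),p=list(s["position"]),R=np.array(s["tcp_rot"]).tolist()))+"\n"); return s
def show():
    s=log(); print("t",round(s["time_s"],2),"q",s["joint_positions"].round(1),"p",s["position"].round(4),"F",s["force"].round(2),"M",s["moment"].round(2),"op",round(s["opening"],3)); print(np.array(s["tcp_rot"]).round(3).tolist()); return s
def delta(P,R):
    """row to reach TCP pose P,R"""
    s=read_state(); R0=np.array(s["tcp_rot"]); d=R0.T@(np.array(P)-s["position"]); w=Ro.from_matrix(R0.T@np.array(R)).as_rotvec(degrees=True)
    print("ROW",d.round(4).tolist(),w.round(2).tolist())
def tool(xdir,zdir):
    x=np.array(xdir,float);x/=np.linalg.norm(x);z=np.array(zdir,float);z-=x*(x@z);z/=np.linalg.norm(z);return np.column_stack([x,np.cross(z,x),z])
E
python3 - <<'E'
from h import *
show(); a=np.radians(12); delta([.575,.118,.15],tool([0,0,-1],[np.cos(a),np.sin(a),0]))
E
```

```text
t 2.95 q [-19.9  21.4 103.1  -0.   55.4 -32. ] p [ 0.4826 -0.0568  0.2003] F [ 0.39 -0.94  0.24] M [-0.04 -0.18  0.01] op 1.0
[[0.001, -0.21, 0.978], [-0.0, 0.978, 0.21], [-1.0, -0.001, 0.001]]
ROW [0.0503, 0.1515, 0.127] [0.13, 0.05, 0.04]
```

Request:
play_rows(rows=[[[0.03, 0.15, 0.127, 0, 0, 0, 0.087], [0.03, 0.15, 0.127, 0, 0, 0, 0.087], [0.03, 0.15, 0.127, 0, 0, 0, 0.087], [0.03, 0.15, 0.127, 0, 0, 0, 0.087], [0.03, 0.15, 0.127, 0, 0, 0, 0.06], [0.03, 0.15, 0.127, 0, 0, 0, 0.05]]])

```text
time_s: 3.55
position: [0.5741, 0.1157, 0.1695]
tcp_rot: [[-0.001, -0.213, 0.977], [-0.0, 0.977, 0.213], [-1.0, -0.0, -0.001]]
force: [-0.2, -0.5, 0.5]
opening: 0.892
```

```bash
python3 - <<'E'
from fit import *
show()
c=capture("wrist"); save("w1",c)
for t in("case","stand","stand_foot"):
    for d in trace("wrist",t): 
        print(t,round(d["p"],2),np.round(d["at"]),d["mask"].sum())
        if t=="case":
            p,f=fit([(c,d["mask"].astype(np.float32))],[.567,.155,1.78],(.1,.06,0,.022)); print(p[:2].round(4),np.degrees(p[2]).round(2),f)
        if t=="stand_foot": print(atz(c,d["at"],.031).round(4))
E
```

```text
t 3.55 q [  0.5  31.   90.8  -0.   58.3 -11.8] p [0.5741 0.1157 0.1695] F [-0.22 -0.52  0.53] M [ 0.02 -0.04  0.05] op 0.892
[[-0.001, -0.213, 0.977], [-0.0, 0.977, 0.213], [-1.0, -0.0, -0.001]]
case 0.73 [313. 170.] 9774
[0.5677 0.1546] 101.95 0.037561386823654175
case 0.59 [224.   1.] 134
[ 0.8381 -0.2761] 198.43 1.0
case 0.56 [303. 309.] 3053
[0.5962 0.0112] 124.34 1.689485788345337
stand 0.87 [317. 179.] 2976
stand 0.69 [304. 319.] 1145
stand 0.34 [230. 398.] 3631
stand_foot 0.84 [315. 182.] 3026
[0.5678 0.149  0.031 ]
stand_foot 0.84 [305. 323.] 1015
[0.5851 0.0315 0.031 ]
```

View pics/w1.png

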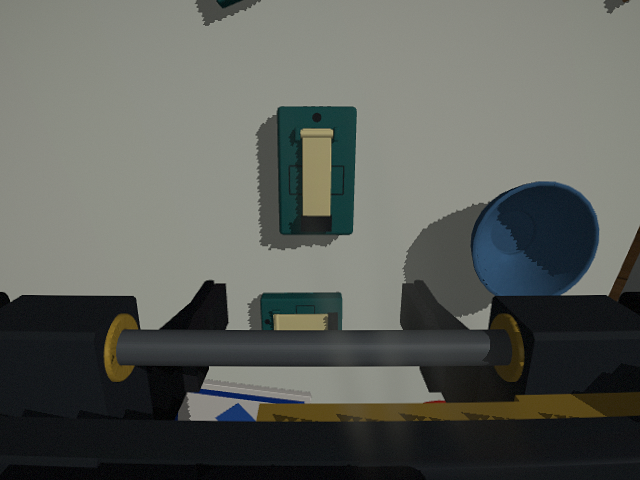

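Request:
play_rows(rows=[[[0.05, 0.001, 0.002, 0, 0, 0, 0.045], [0.09, 0.001, 0.002, 0, 0, 0, 0.045], [0.12, 0.001, 0.002, 0, 0, 0, 0.045], [0.135, 0.001, 0.002, 0, 0, 0, 0.045], [0.14, 0.001, 0.002, 0, 0, 0, 0.045], [0.142, 0.001, 0.002, 0, 0, 0, 0.045], [0.142, 0.001, 0.002, 0, 0, 0, 0.045]]])

```text
time_s: 4.45
position: [0.5772, 0.1158, 0.0293]
tcp_rot: [[0.003, -0.21, 0.978], [0.0, 0.978, 0.21], [-1.0, -0.0, 0.002]]
force: [0.3, -0.2, 0.7]
opening: 0.519
```

```bash
python3 - <<'E'
from h import *
show(); c=capture("scene"); save("s2",c,(320,170,450,270),6)
E
```

```text
t 4.45 q [  0.5  43.2  95.2   0.   41.5 -11.6] p [0.5772 0.1158 0.0293] F [ 0.34 -0.15  0.66] M [-0.03 -0.05  0.03] op 0.519
[[0.003, -0.21, 0.978], [0.0, 0.978, 0.21], [-1.0, -0.0, 0.002]]
```

View pics/s2.png

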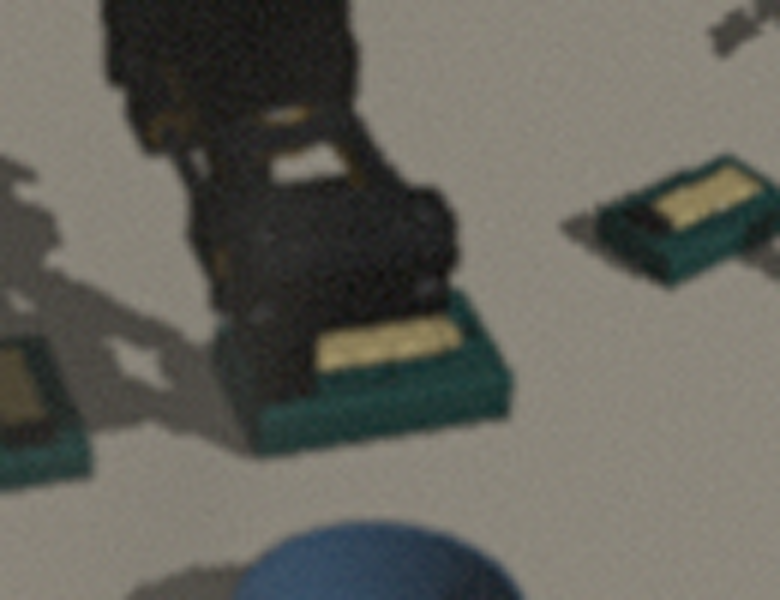

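Request:
play_rows(rows=[[[0.001, 0.001, -0.001, 0, 0, 0, 0.045], [0.002, 0.001, -0.001, 0, 0, 0, 0.045], [0.002, 0.001, -0.001, 0, 0, 0, 0.04]]])

```text
time_s: 4.8
position: [0.575, 0.117, 0.0265]
tcp_rot: [[0.001, -0.21, 0.978], [0.0, 0.978, 0.21], [-1.0, -0.0, 0.001]]
force: [0.4, 0.0, 0.4]
opening: 0.489
```

```bash
python3 - <<'E'
from h import *
show()
E
```

```text
t 4.8 q [  0.6  43.4  95.4   0.   41.2 -11.5] p [0.575  0.117  0.0265] F [0.39 0.04 0.4 ] M [-0.01 -0.11 -0.01] op 0.489
[[0.001, -0.21, 0.978], [0.0, 0.978, 0.21], [-1.0, -0.0, 0.001]]
```

Request:
play_rows(rows=[[[0.0015, 0, 0, 0, 0, 0, 0.04], [0.0015, 0, 0, 0, 0, 0, 0.03], [0.0015, 0, 0, 0, 0, 0, 0.02], [0.0015, 0, 0, 0, 0, 0, 0.01], [0.0015, 0, 0, 0, 0, 0, 0.01], [0.0015, 0, 0, 0, 0, 0, 0.01], [0.0015, 0, 0, 0, 0, 0, 0.01]]])

```text
time_s: 5.5
position: [0.5749, 0.1169, 0.0245]
tcp_rot: [[0.0, -0.21, 0.978], [0.0, 0.978, 0.21], [-1.0, 0.0, 0.0]]
force: [1.1, -0.1, -0.2]
opening: 0.265
```

```bash
python3 - <<'E'
from h import *
show()
E
```

```text
t 5.5 q [  0.6  43.5  95.4   0.   41.  -11.5] p [0.5749 0.1169 0.0245] F [ 1.06 -0.05 -0.24] M [-0.02 -0.12  0.02] op 0.265
[[0.0, -0.21, 0.978], [0.0, 0.978, 0.21], [-1.0, 0.0, 0.0]]
```

Request:
play_rows(rows=[[[-0.0059, 0.0003, 0, 0, 0, -5, 0.01], [-0.0118, 0.001, 0, 0, 0, -10, 0.01], [-0.0176, 0.0023, 0, 0, 0, -15, 0.01], [-0.0233, 0.0041, 0, 0, 0, -20, 0.01], [-0.0287, 0.0064, 0, 0, 0, -25, 0.01], [-0.034, 0.0091, 0, 0, 0, -30, 0.01], [-0.037, 0.011, 0, 0, 0, -33, 0.01], [-0.037, 0.011, 0, 0, 0, -33, 0.01], [-0.037, 0.011, 0, 0, 0, -33, 0.01], [-0.037, 0.011, 0, 0, 0, -33, 0.01]]])

```text
time_s: 6.5
position: [0.5725, 0.1271, 0.0614]
tcp_rot: [[0.113, -0.176, 0.978], [-0.532, 0.821, 0.209], [-0.839, -0.544, -0.0]]
force: [-0.4, 0.4, -0.1]
opening: 0.266
```

```bash
python3 - <<'E'
from h import *
show(); c=capture("scene"); save("s3",c,(320,170,450,270),6)
E
```

```text
t 6.5 q [ 17.8  45.8  91.9 -41.8  54.3  34.4] p [0.5725 0.1271 0.0614] F [-0.44  0.43 -0.13] M [ 0.47  0.05 -0.01] op 0.266
[[0.113, -0.176, 0.978], [-0.532, 0.821, 0.209], [-0.839, -0.544, -0.0]]
```

View pics/s3.png

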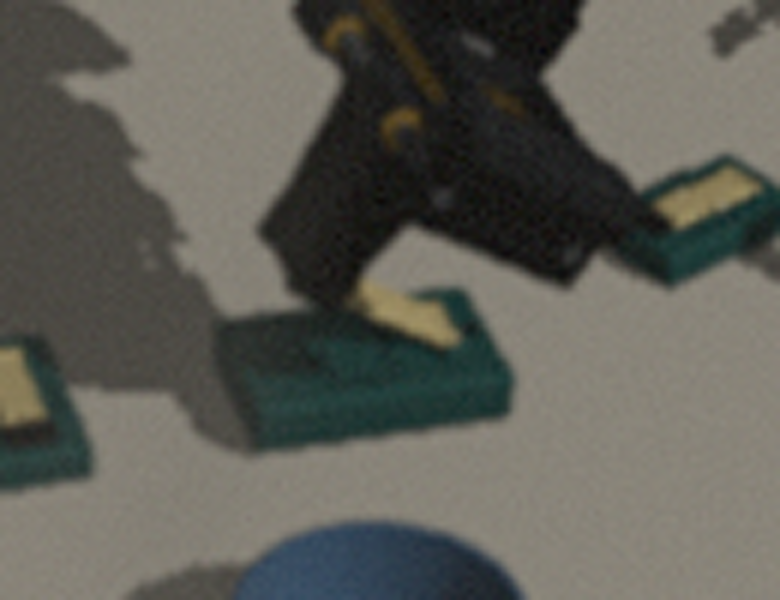

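Request:
play_rows(rows=[[[0, 0, 0, 0, 0, 0, 0.03], [0, 0, 0, 0, 0, 0, 0.045], [0, 0, 0, 0, 0, 0, 0.05], [0, 0, 0, 0, 0, 0, 0.06], [-0.03, 0, 0, 0, 0, 0, 0.06], [-0.07, 0, 0, 0, 0, 0, 0.087], [-0.1, 0, 0, 0, 0, 0, 0.087], [-0.1, 0, 0, 0, 0, 0, 0.087]]])

```text
time_s: 7.35
position: [0.5633, 0.1837, 0.1492]
tcp_rot: [[0.123, -0.174, 0.977], [-0.529, 0.821, 0.213], [-0.839, -0.543, 0.009]]
force: [0.6, -0.1, -0.3]
opening: 0.877
```

```bash
python3 - <<'E'
from h import *
show(); c=capture("scene"); save("s4",c,(320,170,450,270),6)
c=capture("wrist"); save("w4",c)
E
```

```text
t 7.35 q [ 23.1  39.2  87.2 -36.1  65.1  30. ] p [0.5633 0.1837 0.1492] F [ 0.62 -0.11 -0.35] M [ 0.33 -0.08  0.05] op 0.877
[[0.123, -0.174, 0.977], [-0.529, 0.821, 0.213], [-0.839, -0.543, 0.009]]
```

View pics/s4.png

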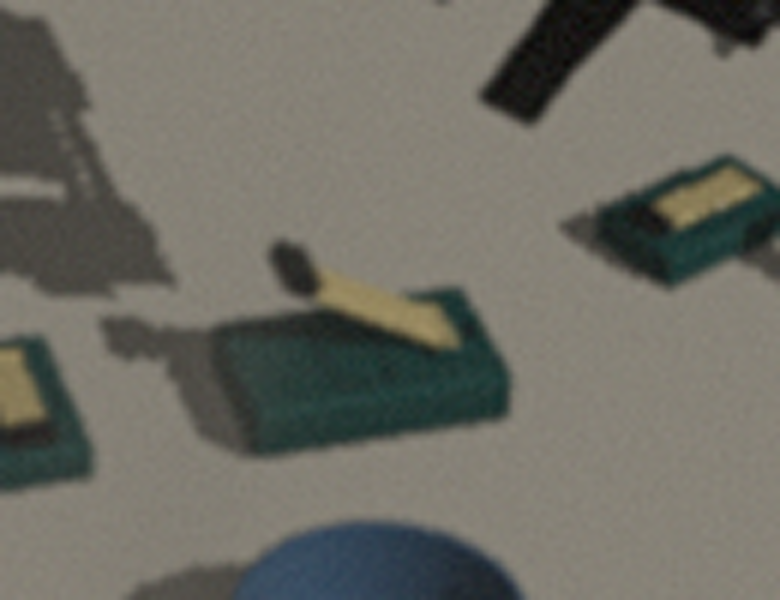

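View pics/w4.png

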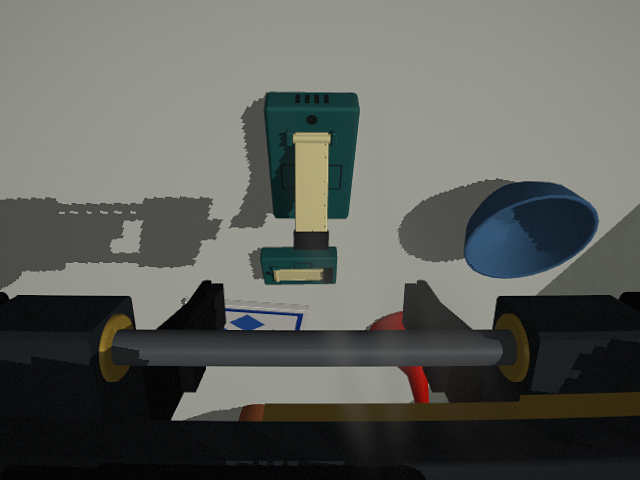

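```bash
python3 - <<'E'
from h import *
import pickle
a=np.radians(101.95); c0=np.array([.5677,.1546,.011]); R=np.column_stack([[np.cos(a),np.sin(a),0],[-np.sin(a),np.cos(a),0],[0,0,1]])
W=capture("wrist");S=capture("scene");T=capture("top")
fs={}
for n,c in(("wrist",W),("scene",S),("top",T)):
    for d in trace(n,"case")[:1]: pass
    for d in trace(n,"stand_foot")[:2]: print(n,"net foot",round(d["p"],2),np.round(d["at"],1))
for phi in(.45,.5,.55,.6):
    u=np.array([-np.cos(phi),0,np.sin(phi)]);o=np.array([np.sin(phi),0,np.cos(phi)])
    f=c0+R@(np.array([.03,0,.014])+.068*u+.002*o)
    end=c0+R@(np.array([.03,0,.014])+.074*u+.006*o)
    bar=c0+R@(np.array([.03,0,.014])+.062*u+.006*o)
    print(phi,[(n,proj(c,f).round(1),"end",proj(c,end).round(1),"foot top begin",proj(c,bar).round(1)) for n,c in(("w",W),("s",S),("t",T))])
L=[json.loads(l) for l in open("log.jsonl")]
def rots(q):
    q=np.radians(q); ry=lambda t:Ro.from_euler('y',t).as_matrix(); rz=lambda t:Ro.from_euler('z',t).as_matrix()
    M=[rz(q[0])]
    for f,t in((ry,q[1]),(ry,q[2]),(rz,q[3]),(ry,q[4]),(rz,q[5])): M.append(M[-1]@f(t))
    return M
for l in L[::3]+L[-1:]: print((rots(l["q"])[-1].T@np.array(l["R"])).round(3).tolist())
E
```

```text
wrist net foot 0.81 [304.3 276. ]
wrist net foot 0.66 [313.4 194.9]
scene net foot 0.59 [432.7 204.6]
scene net foot 0.56 [375.  217.3]
top net foot 0.64 [196.8 288.5]
top net foot 0.63 [262.3 257.2]
0.45 [('w', array([314.2, 237.4]), 'end', array([314.2, 247.6]), 'foot top begin', array([314.2, 231.7])), ('s', array([366.9, 217.3]), 'end', array([365.4, 215.2]), 'foot top begin', array([370.1, 216.4])), ('t', array([271.8, 252.1]), 'end', array([273.1, 251.6]), 'foot top begin', array([268.9, 252.6]))]
0.5 [('w', array([314.2, 239.1]), 'end', array([314.2, 249.3]), 'foot top begin', array([314.3, 232.9])), ('s', array([367.7, 216. ]), 'end', array([366.3, 213.9]), 'foot top begin', array([370.9, 215.3])), ('t', array([271. , 252.1]), 'end', array([272.2, 251.5]), 'foot top begin', array([268.1, 252.6]))]
0.55 [('w', array([314.2, 240.6]), 'end', array([314.2, 250.8]), 'foot top begin', array([314.3, 234. ])), ('s', array([368.5, 214.8]), 'end', array([367.3, 212.6]), 'foot top begin', array([371.7, 214.2])), ('t', array([270.2, 252.1]), 'end', array([271.3, 251.6]), 'foot top begin', array([267.3, 252.6]))]
0.6 [('w', array([314.3, 241.9]), 'end', array([314.3, 252.1]), 'foot top begin', array([314.3, 234.8])), ('s', array([369.4, 213.6]), 'end', array([368.3, 211.3]), 'foot top begin', array([372.6, 213.2])), ('t', array([269.4, 252.1]), 'end', array([270.3, 251.6]), 'foot top begin', array([266.5, 252.6]))]
[[-0.0, 0.0, -1.0], [0.0, 1.0, 0.0], [1.0, -0.0, -0.0]]
[[-0.0, 0.0, -1.0], [0.0, 1.0, 0.0], [1.0, -0.0, -0.0]]
[[-0.0, -0.0, -1.0], [0.0, 1.0, 0.0], [1.0, -0.0, -0.0]]
[[-0.0, -0.0, -1.0], [0.0, 1.0, 0.0], [1.0, -0.0, -0.0]]
```

```bash
cat > kin.py <<'E'
from h import *
def rots(q):
    q=np.radians(q); ry=lambda t:Ro.from_euler('y',t).as_matrix(); rz=lambda t:Ro.from_euler('z',t).as_matrix()
    M=[rz(q[0])]
    for f,t in((ry,q[1]),(ry,q[2]),(rz,q[3]),(ry,q[4]),(rz,q[5])): M.append(M[-1]@f(t))
    return M
def row(q):
    M=rots(q); z=np.zeros(3); 
    return np.column_stack([[0,0,1],M[0][:,0],M[0][:,1],M[1][:,2],M[2][:,0],M[2][:,2],M[4][:,0],M[5][:,2]])
def getp():
    L=[json.loads(l) for l in open("log.jsonl")]
    A=np.vstack([row(l["q"]) for l in L]); b=np.hstack([l["p"] for l in L])
    A2=np.vstack([A,1e-4*np.eye(8)]); b2=np.hstack([b,np.zeros(8)])
    p=np.linalg.lstsq(A2,b2,rcond=None)[0]; return p,np.abs(A@p-b).max()
TT=np.array([[0,0,-1],[0,1,0],[1,0,0]])
LO=np.array([-176.69,-43.24,12.49,-82,0,-163.58]);HI=np.array([176.69,126.21,139.97,262,151.66,163.58])
def ik(P,R,q0s,p):
    from scipy.optimize import least_squares
    best=None
    for q0 in q0s:
        f=lambda q:np.hstack([(row(q)@p-P)*10,(Ro.from_matrix(np.array(R).T@rots(q)[-1]@TT).as_rotvec())*2])
        r=least_squares(f,np.clip(q0,LO+.01,HI-.01),bounds=(LO,HI),x_scale=30)
        if best is None or r.cost<best.cost-1e-9: best=r
    return best.x,best.cost
if __name__=="__main__":
    p,e=getp(); print(p.round(4),e)
E
python3 kin.py
```

```text
[0.2742 0.     0.111  0.588  0.1141 0.3917 0.     0.3055] 2.123231923611968e-08
```

```bash
cat > plan.py <<'E'
from kin import *
p,_=getp()
def RZ(a): return Ro.from_euler('z',a,degrees=True).as_matrix()
def caseR_lie(yaw): return RZ(yaw)   # x along yaw, z up
TL=np.array([.5438,-.1314,.008]); TY=3.6; LEAN=21.7
def caseR_stand(yaw):  # yaw of display direction
    s,c=np.sin(np.radians(LEAN)),np.cos(np.radians(LEAN))
    return RZ(yaw)@np.column_stack([[-s,0,c],[0,1,0],[-c,0,-s]])
def stand_center(tx,ty,z,yaw,dx=0.002):
    # case_mid for bottom back edge resting at height z
    R=caseR_stand(yaw); e=R@np.array([-.05,0,.011]); return np.array([tx,ty,z])+RZ(yaw)@np.array([dx,0,0])+np.array([0,0,-e[2]])
def toolR(cR,tau,flip=1):
    t=np.radians(tau); return tool(cR@[-np.sin(t),0,-np.cos(t)],cR@[0,flip,0])
if __name__=="__main__":
    q0=read_state()["joint_positions"]
    cR=caseR_lie(101.95); cp=np.array([.5677,.1546,.011])
    sR=caseR_stand(TY); sp=stand_center(TL[0],TL[1],.008,TY); print("sp",sp)
    for tau in(25,35,45,55,65):
        for flip in(1,-1):
            g=np.array([.010,0,0])
            q1,c1=ik(cp+cR@g,toolR(cR,tau,flip),[q0,q0+[0,0,0,0,0,180],q0-[0,0,0,0,0,180],q0+[0,0,0,40,0,0],q0+[0,0,0,120,0,0]],p)
            q2,c2=ik(sp+sR@g,toolR(sR,tau,flip),[q1,q0,q1*[1,1,1,0,1,1],q1+[0,0,0,60,20,0],q1+[-40,0,20,90,20,-90],q1+[0,0,0,0,0,150],q1+[0,0,0,180,0,-150],q1-[0,0,0,0,0,150],q1+[0,0,0,120,20,90]],p)
            print(tau,flip,q1.round(0),"%.1e"%c1,q2.round(0),"%.1e"%c2)
E
python3 plan.py
```

```text
sp [ 0.54579605 -0.13127442  0.05852384]
25 1 [  18.   49.   92.  -35.   48. -149.] 1.1e-30 [ -25.   32.  115.   57.    5. -164.] 2.3e+00
25 -1 [ 18.  49.  92. -35.  48.  31.] 2.3e-23 [ -56.   85.  132.  117.  105. -122.] 1.4e-26
35 1 [  22.   52.   90.  -44.   55. -139.] 3.0e-22 [ -26.   32.  115.   55.    7. -164.] 1.7e+00
35 -1 [ 22.  52.  90. -44.  55.  41.] 1.4e-29 [ -54.   77.  136.  124.   95. -117.] 4.4e-30
45 1 [  26.   56.   87.  -51.   63. -132.] 3.1e-29 [ -27.   33.  115.   53.    9. -164.] 1.1e+00
45 -1 [ 26.  56.  87. -51.  63.  48.] 4.0e-30 [ -51.   67.  136.  131.   81. -109.] 2.0e-30
55 1 [  29.   60.   84.  -56.   71. -127.] 9.6e-31 [ -28.   34.  115.   50.   10. -164.] 6.9e-01
55 -1 [ 29.  60.  84. -56.  71.  53.] 7.7e-21 [ -47.   57.  135.  134.   64. -100.] 1.0e-20
65 1 [  31.   65.   81.  -61.   80. -123.] 6.0e-21 [ -29.   34.  115.   48.   12. -164.] 3.6e-01
65 -1 [ 31.  65.  81. -61.  80.  57.] 7.0e-30 [-43.  47. 130. 132.  45. -88.] 1.2e-19
```

```bash
cat > p2.py <<'E'
from plan import *
q0=read_state()["joint_positions"]
cR=caseR_lie(101.95); cp=np.array([.5677,.1546,.011]); g1=np.array([.010,0,0]); g2=np.array([.025,0,0])
def near(P,R,q):
    s=[q,q*[1,1,1,0,1,1]]+[np.array([np.degrees(np.arctan2(P[1],P[0]))-10,40,95,a,50,b]) for a in(0,-40,40) for b in(-120,-60,0,60,120)]
    sol=[ik(P,R,[x],p) for x in s]; sol=[x for x in sol if x[1]<1e-8]
    if not sol: return q,9
    return min(sol,key=lambda x:np.abs(x[0]-q).max())
for tau in(35,45):
  for flip in(1,-1):
    q1,c1=near(cp+cR@g1,toolR(cR,tau,flip),q0)
    for yaw in(-78,-50):
        mR=caseR_stand(yaw); mp=stand_center(.56,.155,0,yaw)
        q2,c2=near(mp+mR@g1,toolR(mR,tau,flip),q1)
        for tau2 in(100,111.7):
          for f2 in(1,-1):
            q3,c3=near(mp+mR@g2,toolR(mR,tau2,f2),q2)
            sR=caseR_stand(TY); sp=stand_center(TL[0],TL[1],.008,TY)
            q4,c4=near(sp+sR@g2,toolR(sR,tau2,f2),q3)
            print(tau,flip,yaw,tau2,f2,q1.round(0),"%.0e"%c1,q2.round(0),"%.0e"%c2,q3.round(0),"%.0e"%c3,q4.round(0),"%.0e"%c4)
E
python3 p2.py
```

```text
35 1 -78 100 1 [  22.   52.   90.  -44.   55. -139.] 1e-20 [ 32.  65.  80. -66.  90.  58.] 6e-20 [ 11.  40.  94. -16.  47.  10.] 3e-18 [ -29.   34.  108.   13.   29. -134.] 6e-19
35 1 -78 100 -1 [  22.   52.   90.  -44.   55. -139.] 1e-20 [ 32.  65.  80. -66.  90.  58.] 6e-20 [ 32.  65.  80. -66.  90.  58.] 9e+00 [-29.  34. 108.  13.  29.  46.] 2e-19
35 1 -78 111.7 1 [  22.   52.   90.  -44.   55. -139.] 1e-20 [ 32.  65.  80. -66.  90.  58.] 6e-20 [ 5. 39. 95. -0. 46. -7.] 1e-18 [ -25.   36.   99.   -0.   44. -119.] 2e-19
35 1 -78 111.7 -1 [  22.   52.   90.  -44.   55. -139.] 1e-20 [ 32.  65.  80. -66.  90.  58.] 6e-20 [ 32.  65.  80. -66.  90.  58.] 9e+00 [-25.  36.  99.  -0.  44.  61.] 1e-19
35 1 -50 100 1 [  22.   52.   90.  -44.   55. -139.] 1e-20 [  22.   52.   90.  -44.   55. -139.] 9e+00 [ 10.  38.  99. -17.  38. -17.] 7e-20 [ -29.   34.  108.   13.   29. -134.] 6e-19
35 1 -50 100 -1 [  22.   52.   90.  -44.   55. -139.] 1e-20 [  22.   52.   90.  -44.   55. -139.] 9e+00 [ 10.  38.  99. -17.  38. 163.] 1e-14 [-29.  34. 108.  13.  29.  46.] 3e-19
35 1 -50 111.7 1 [  22.   52.  
[... 3895 characters left out ...]
61.] 7e-19
45 -1 -50 100 1 [ 26.  56.  87. -51.  63.  48.] 2e-23 [ 26.  56.  87. -51.  63.  48.] 9e+00 [ 10.  38.  99. -17.  38. -17.] 5e-22 [ -29.   34.  108.   13.   29. -134.] 6e-19
45 -1 -50 100 -1 [ 26.  56.  87. -51.  63.  48.] 2e-23 [ 26.  56.  87. -51.  63.  48.] 9e+00 [ 10.  38.  99. -17.  38. 163.] 1e-14 [-29.  34. 108.  13.  29.  46.] 3e-19
45 -1 -50 111.7 1 [ 26.  56.  87. -51.  63.  48.] 2e-23 [ 26.  56.  87. -51.  63.  48.] 9e+00 [  5.  39.  96.  -0.  46. -35.] 5e-19 [ -25.   36.   99.   -0.   44. -119.] 2e-19
45 -1 -50 111.7 -1 [ 26.  56.  87. -51.  63.  48.] 2e-23 [ 26.  56.  87. -51.  63.  48.] 9e+00 [  5.  39.  96.   0.  46. 145.] 3e-19 [-25.  36.  99.  -0.  44.  61.] 1e-19
```

```bash
sed -i 's/for yaw in(-78,-50)/for yaw in(102,70,45)/; s/for tau in(35,45)/for tau in(35,50)/; s/for tau2 in(100,111.7)/for tau2 in(111.7,)/' p2.py; python3 p2.py
```

```text
35 1 102 111.7 1 [  22.   52.   90.  -44.   55. -139.] 1e-20 [-22.  65.  86.  54.  94. 114.] 4e-18 [-22.  65.  86.  54.  94. 114.] 9e+00 [ -25.   36.   99.   -0.   44. -119.] 2e-19
35 1 102 111.7 -1 [  22.   52.   90.  -44.   55. -139.] 1e-20 [-22.  65.  86.  54.  94. 114.] 4e-18 [ 4. 39. 95. -0. 46. -8.] 4e-19 [-25.  36.  99.   0.  44.  61.] 7e-19
35 1 70 111.7 1 [  22.   52.   90.  -44.   55. -139.] 1e-20 [-29.  64. 109.  80.  78.  97.] 1e-20 [   4.   38.   96.   -0.   46. -156.] 4e-20 [ -25.   36.   99.    0.   44. -119.] 6e-18
35 1 70 111.7 -1 [  22.   52.   90.  -44.   55. -139.] 1e-20 [-29.  64. 109.  80.  78.  97.] 1e-20 [ 4. 38. 96.  0. 46. 24.] 1e-20 [-25.  36.  99.   0.  44.  61.] 7e-19
35 1 45 111.7 1 [  22.   52.   90.  -44.   55. -139.] 1e-20 [-28.  70. 126. 110.  82.  75.] 4e-31 [   4.   38.   96.   -0.   45. -131.] 3e-19 [ -25.   36.   99.   -0.   44. -119.] 1e-19
35 1 45 111.7 -1 [  22.   52.   90.  -44.   55. -139.] 1e-20 [-28.  70. 126. 110.  82.  75.] 4e-31 [ 4. 38. 96.  0. 45. 49.] 1e-19 [-25.  36.  99.  -0.  44.  61.] 1e-19
35 -1 102 111.7 1 [ 22.  52.  90. -44. 
[... 2395 characters left out ...]
61.] 7e-19
50 -1 70 111.7 1 [ 27.  58.  86. -53.  67.  51.] 1e-18 [-25.  55. 111.  77.  64. -74.] 1e-18 [   4.   38.   96.   -0.   46. -156.] 1e-16 [ -25.   36.   99.    0.   44. -119.] 6e-18
50 -1 70 111.7 -1 [ 27.  58.  86. -53.  67.  51.] 1e-18 [-25.  55. 111.  77.  64. -74.] 1e-18 [ 4. 38. 96.  0. 46. 24.] 1e-20 [-25.  36.  99.   0.  44.  61.] 7e-19
50 -1 45 111.7 1 [ 27.  58.  86. -53.  67.  51.] 1e-18 [-23.  58. 127. 114.  64. -95.] 4e-19 [   4.   38.   96.    0.   45. -131.] 6e-18 [ -25.   36.   99.   -0.   44. -119.] 1e-19
50 -1 45 111.7 -1 [ 27.  58.  86. -53.  67.  51.] 1e-18 [-23.  58. 127. 114.  64. -95.] 4e-19 [ 4. 38. 96.  0. 45. 49.] 1e-19 [-25.  36.  99.  -0.  44.  61.] 1e-19
```

```bash
python3 - <<'E'
from plan import *
cR=caseR_lie(101.95); cp=np.array([.5677,.1546,.011])
c=capture("wrist"); im=c["pixels"][:,:,::-1].copy(); im=cv2.resize(im[60:310,200:420],None,fx=3,fy=3)
for x in(-.05,.05):
    for y in(-.03,.03):
        u=proj(c,cp+cR@[x,y,.011]); cv2.circle(im,tuple(int(v) for v in ((u-[200,60]+.5)*3)),3,(0,0,255),1)
cv2.imwrite("pics/w5.png",im)
R=toolR(cR,45,-1); P=cp+cR@[.010,0,0]
delta(P-R[:,0]*.06,R); s=show()
E
```

```text
ROW [0.0628, 0.0714, 0.0013] [0.14, 0.06, -11.99]
t 7.95 q [ 22.9  39.5  87.4 -36.2  65.   30. ] p [0.5611 0.1805 0.145 ] F [-0.86 -0.89 -0.29] M [ 0.4  -0.08  0.  ] op 0.998
[[0.114, -0.176, 0.978], [-0.533, 0.82, 0.21], [-0.839, -0.545, -0.001]]
```

View pics/w5.png

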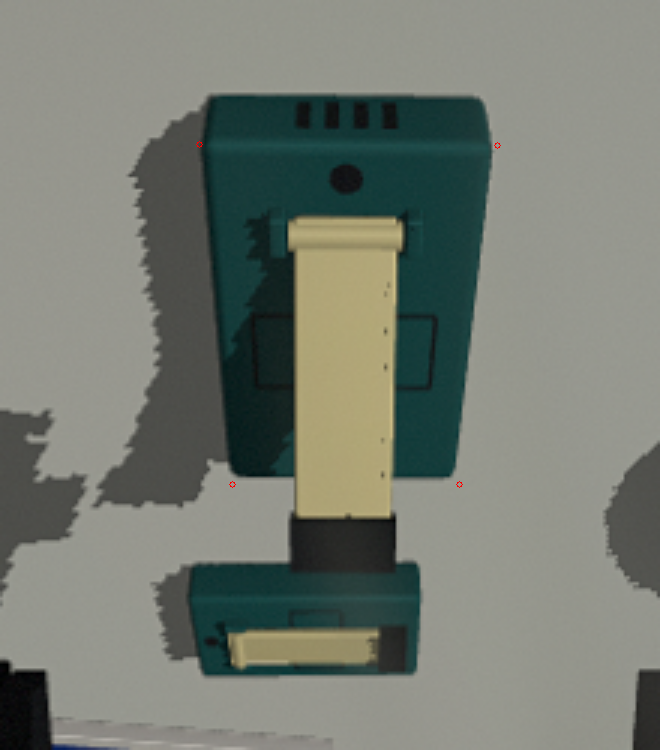

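Request:
play_rows(rows=[[[0.02, 0.04, 0.001, 0, 0, -6, 0.087], [0.063, 0.071, 0.001, 0, 0, -12, 0.087], [0.063, 0.071, 0.001, 0, 0, -12, 0.087], [0.063, 0.071, 0.001, 0, 0, -12, 0.087], [0.063, 0.071, 0.001, 0, 0, -12, 0.087]]])

```text
time_s: 8.45
position: [0.5591, 0.2059, 0.0583]
tcp_rot: [[0.153, -0.144, 0.978], [-0.689, 0.693, 0.21], [-0.708, -0.706, 0.007]]
force: [0.7, 1.2, 0.6]
opening: 0.997
```

```bash
python3 - <<'E'
from plan import *
cR=caseR_lie(101.95); cp=np.array([.5677,.1546,.011])
R=toolR(cR,45,-1); P=cp+cR@[.010,0,0]
c=capture("scene"); save("s6",c,(300,120,460,270),5); show(); delta(P,R)
E
```

```text
t 8.5 q [ 29.4  51.8  84.4 -46.6  68.3  45.2] p [0.5599 0.2062 0.0599] F [ 0.71 -0.39  1.56] M [ 0.4  -0.01 -0.01] op 0.998
[[0.154, -0.141, 0.978], [-0.688, 0.695, 0.209], [-0.709, -0.705, 0.01]]
ROW [0.0643, 0.0046, -0.0036] [-0.31, 0.49, -0.15]
```

View pics/s6.png

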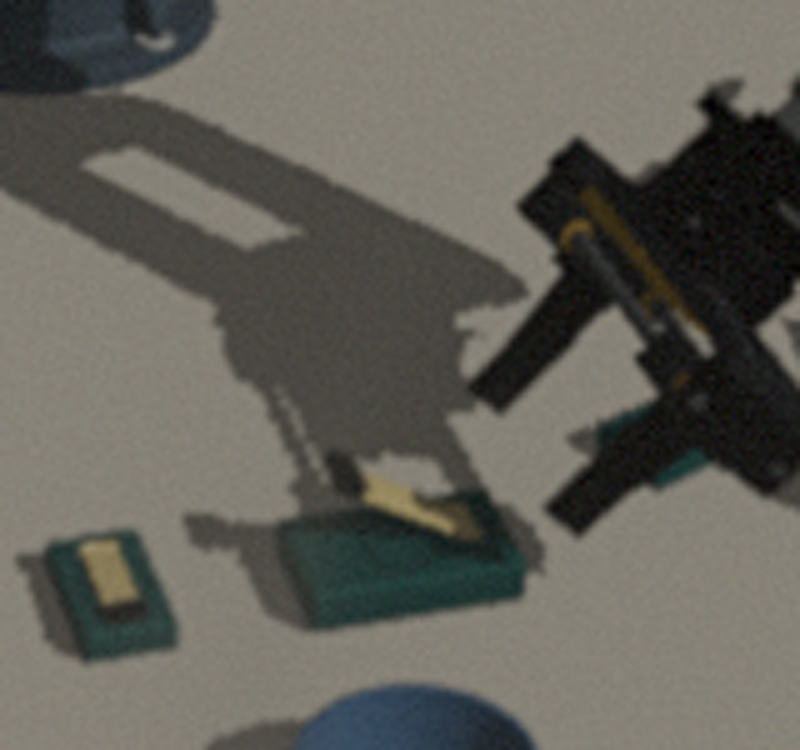

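Request:
play_rows(rows=[[[0.02, 0.002, -0.002, 0, 0, 0, 0.087], [0.04, 0.002, -0.002, 0, 0, 0, 0.087], [0.04, 0.002, -0.002, 0, 0, 0, 0.087], [0.04, 0.002, -0.002, 0, 0, 0, 0.087]]])

```text
time_s: 8.9
position: [0.5629, 0.1793, 0.0292]
tcp_rot: [[0.153, -0.142, 0.978], [-0.689, 0.694, 0.208], [-0.709, -0.706, 0.008]]
force: [-0.7, -0.2, 0.7]
opening: 0.998
```

```bash
python3 - <<'E'
from plan import *
cR=caseR_lie(101.95); cp=np.array([.5677,.1546,.011])
R=toolR(cR,45,-1); P=cp+cR@[.010,0,0.001]
show(); delta(P,R)
E
```

```text
t 8.9 q [ 27.2  54.   86.4 -49.2  64.4  47.5] p [0.5629 0.1793 0.0292] F [-0.66 -0.21  0.68] M [ 0.48 -0.03  0.02] op 0.998
[[0.153, -0.142, 0.978], [-0.689, 0.694, 0.208], [-0.709, -0.706, 0.008]]
ROW [0.0229, 0.0014, -0.0005] [-0.27, 0.38, -0.12]
```

Go in and close.

Request:
play_rows(rows=[[[0.01, 0.001, -0.0005, 0, 0, 0, 0.087], [0.018, 0.001, -0.0005, 0, 0, 0, 0.087], [0.022, 0.001, -0.0005, -0.3, 0.4, 0, 0.087], [0.022, 0.001, -0.0005, -0.3, 0.4, 0, 0.075], [0.022, 0.001, -0.0005, -0.3, 0.4, 0, 0.065], [0.022, 0.001, -0.0005, -0.3, 0.4, 0, 0.055], [0.022, 0.001, -0.0005, -0.3, 0.4, 0, 0.05], [0.022, 0.001, -0.0005, -0.3, 0.4, 0, 0.05], [0.022, 0.001, -0.0005, -0.3, 0.4, 0, 0.05]]])

```text
time_s: 9.8
position: [0.5632, 0.1646, 0.0079]
tcp_rot: [[0.142, -0.154, 0.978], [-0.693, 0.69, 0.209], [-0.707, -0.707, -0.008]]
force: [0.7, 0.0, 1.1]
opening: 0.686
```

```bash
python3 - <<'E'
from plan import *
show()
c=capture("scene"); save("s7",c,(300,120,460,270),5)
E
```

```text
t 9.8 q [ 25.9  55.8  87.  -50.4  62.8  48.1] p [0.5632 0.1646 0.0079] F [0.71 0.01 1.09] M [ 0.44 -0.24  0.13] op 0.686
[[0.142, -0.154, 0.978], [-0.693, 0.69, 0.209], [-0.707, -0.707, -0.008]]
```

View pics/s7.png

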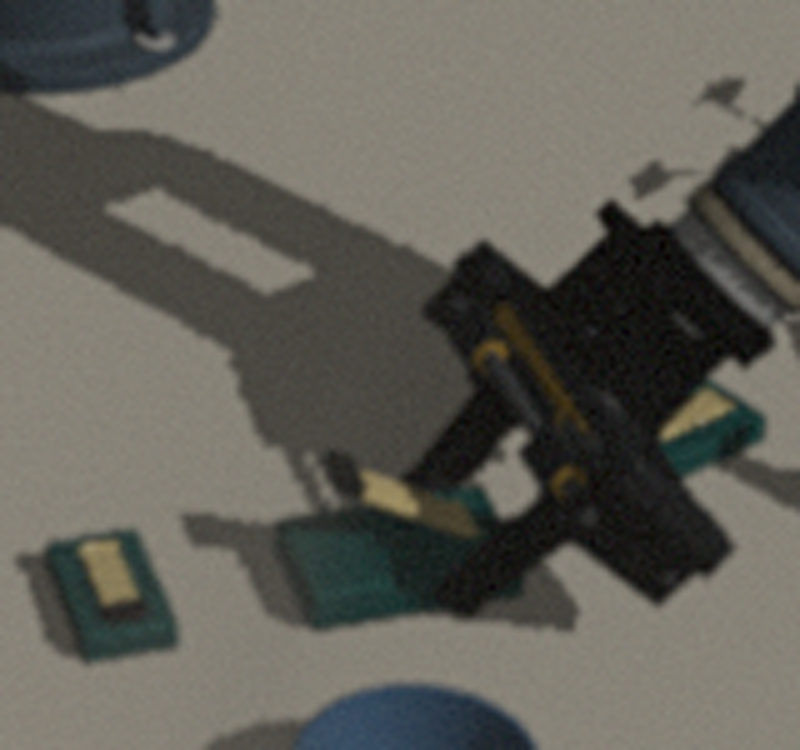

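Request:
play_rows(rows=[[[-0.01, -0.01, 0, 0, 0, 0, 0.05], [-0.04, -0.04, 0, 0, 0, 0, 0.05], [-0.07, -0.07, 0, 0, 0, 8, 0.05], [-0.09, -0.09, 0, 0, 0, 16, 0.05], [-0.09, -0.09, 0, 0, 0, 24, 0.05], [-0.09, -0.09, 0, 0, 0, 32, 0.05], [-0.09, -0.09, 0, 0, 0, 40, 0.05], [-0.09, -0.09, 0, 0, 0, 48, 0.05], [-0.09, -0.09, 0, 0, 0, 56, 0.05], [-0.09, -0.09, 0, 0, 0, 64, 0.05], [-0.09, -0.09, 0, 0, 0, 72, 0.05], [-0.09, -0.09, 0, 0, 0, 80, 0.05]]])

```text
time_s: 11.05
position: [0.5642, 0.1644, 0.1369]
tcp_rot: [[-0.126, -0.168, 0.978], [0.564, 0.799, 0.209], [-0.816, 0.578, -0.006]]
force: [-0.6, -0.4, -2.8]
opening: 0.685
```

```bash
python3 - <<'E'
from plan import *
show()
c=capture("scene"); save("s8",c,(250,60,460,270),3.5)
mR=caseR_stand(101.95); mp=stand_center(.567,.165,0,101.95); g=np.array([.0107,0,-.0031])
delta(mp+mR@g+[0,0,.04],toolR(mR,45,-1))
E
```

```text
t 11.05 q [-11.4  39.3  91.8  34.5  68.9 -41.8] p [0.5642 0.1644 0.1369] F [-0.61 -0.41 -2.77] M [-0.5  -0.19 -0.03] op 0.685
[[-0.126, -0.168, 0.978], [0.564, 0.799, 0.209], [-0.816, 0.578, -0.006]]
ROW [0.0289, -0.0151, 0.0033] [-0.5, -0.23, 31.26]
```

View pics/s8.png

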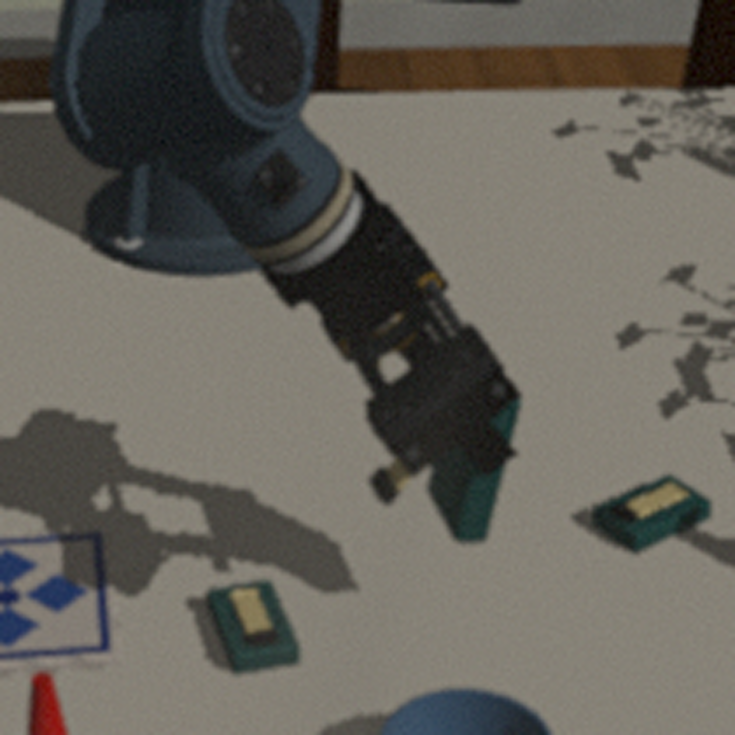

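Request:
play_rows(rows=[[[0.005, -0.005, 0.003, 0, 0, 8, 0.05], [0.01, -0.008, 0.003, 0, 0, 16, 0.05], [0.02, -0.012, 0.003, -0.3, -0.2, 24, 0.05], [0.029, -0.015, 0.003, -0.5, -0.2, 31.3, 0.05], [0.029, -0.015, 0.003, -0.5, -0.2, 31.3, 0.05], [0.029, -0.015, 0.003, -0.5, -0.2, 31.3, 0.05], [0.029, -0.015, 0.003, -0.5, -0.2, 31.3, 0.05]]])

```text
time_s: 11.8
position: [0.5662, 0.1702, 0.1047]
tcp_rot: [[-0.194, -0.089, 0.977], [0.893, 0.395, 0.213], [-0.405, 0.914, 0.003]]
force: [-0.5, 1.4, -1.8]
opening: 0.687
```

```bash
python3 - <<'E'
from plan import *
show()
c=capture("scene"); save("s9",c,(300,120,460,270),5)
mR=caseR_stand(101.95); mp=stand_center(.567,.165,0,101.95); g=np.array([.0107,0,-.0031])
delta(mp+mR@g+[0,0,.004],toolR(mR,45,-1))
E
```

```text
t 11.8 q [-19.4  55.1  88.3  51.2  87.8 -59.6] p [0.5662 0.1702 0.1047] F [-0.47  1.38 -1.83] M [-0.66 -0.26  0.02] op 0.687
[[-0.194, -0.089, 0.977], [0.893, 0.395, 0.213], [-0.405, 0.914, 0.003]]
ROW [0.0121, -0.0378, -0.0006] [0.34, -0.26, 0.6]
```

View pics/s9.png

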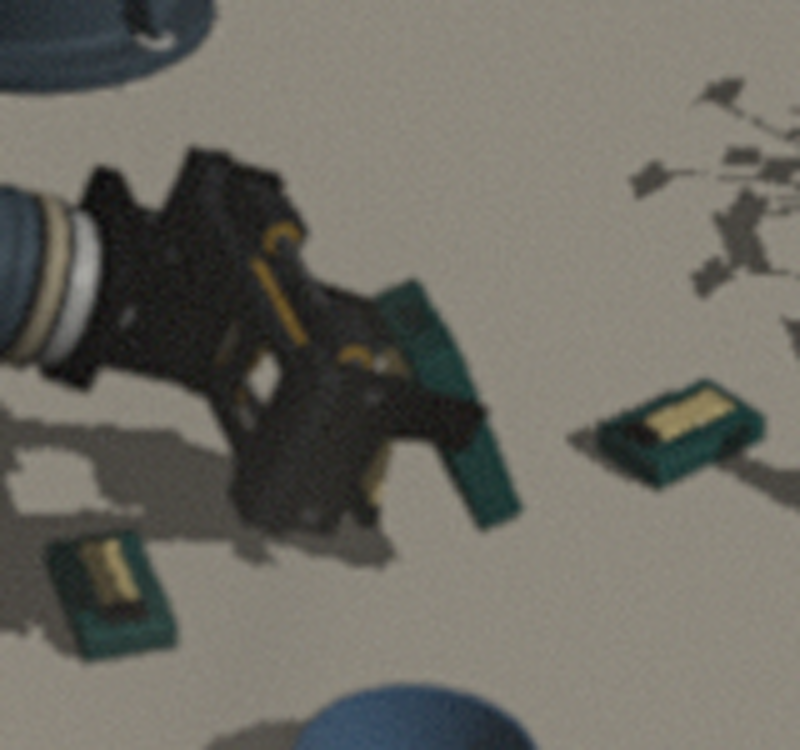

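Request:
play_rows(rows=[[[0.004, -0.012, 0, 0, 0, 0, 0.05], [0.008, -0.025, 0, 0, 0, 0, 0.05], [0.012, -0.035, 0, 0, 0, 0, 0.05], [0.0125, -0.037, 0, 0, 0, 0.3, 0.05], [0.0125, -0.037, 0, 0, 0, 0.3, 0.05], [0.013, -0.0385, 0, 0, 0, 0.3, 0.05], [0.013, -0.0385, 0, 0, 0, 0.3, 0.05]]])

```text
time_s: 12.55
position: [0.5667, 0.166, 0.0625]
tcp_rot: [[-0.194, -0.084, 0.977], [0.897, 0.388, 0.212], [-0.397, 0.918, 0.0]]
force: [-0.0, 1.2, -0.5]
opening: 0.686
```

```bash
python3 - <<'E'
from plan import *
show()
mR=caseR_stand(101.95); mp=stand_center(.567,.165,0,101.95); g=np.array([.0107,0,-.0031])
delta(mp+mR@g,toolR(mR,45,-1))
E
```

```text
t 12.55 q [-19.9  59.4  87.4  51.2  86.3 -62.2] p [0.5667 0.166  0.0625] F [-0.03  1.19 -0.49] M [-0.64 -0.25  0.02] op 0.686
[[-0.194, -0.084, 0.977], [0.897, 0.388, 0.212], [-0.397, 0.918, 0.0]]
ROW [0.0003, -0.0009, 0.0001] [0.12, -0.24, 0.07]
```

Request:
play_rows(rows=[[[0.0006, -0.0014, 0, 0, 0, 0, 0.05], [0.0008, -0.0018, 0, 0, 0, 0, 0.05], [0.0008, -0.0018, 0, 0, 0, 0, 0.05]]])

```text
time_s: 12.85
position: [0.5667, 0.1661, 0.0624]
tcp_rot: [[-0.194, -0.084, 0.977], [0.898, 0.385, 0.212], [-0.394, 0.919, 0.001]]
force: [-0.7, -2.0, 5.9]
opening: 0.687
```

```bash
python3 - <<'E'
from plan import *
show()
c=capture("scene"); save("s10",c,(340,150,440,250),7)
E
```

```text
t 12.85 q [-19.9  59.5  87.3  51.3  86.4 -62.4] p [0.5667 0.1661 0.0624] F [-0.69 -1.96  5.9 ] M [ 0.12 -0.    0.19] op 0.687
[[-0.194, -0.084, 0.977], [0.898, 0.385, 0.212], [-0.394, 0.919, 0.001]]
```

View pics/s10.png

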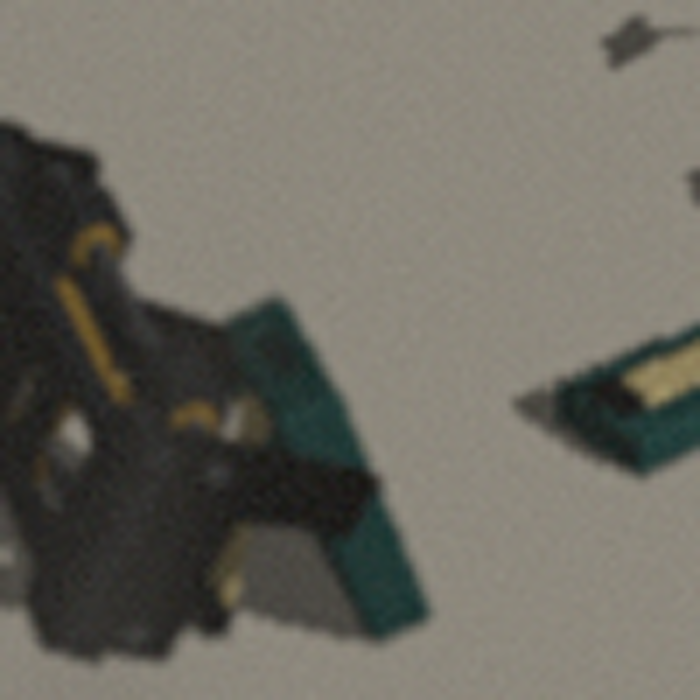

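Request:
play_rows(rows=[[[0.0005, -0.001, 0, 0, 0, 0, 0.062], [0.0005, -0.001, 0, 0, 0, 0, 0.07], [0.0005, -0.001, 0, 0, 0, 0, 0.08], [0.0005, -0.001, 0, 0, 0, 0, 0.087], [0.0005, -0.001, 0, 0, 0, 0, 0.087]]])

```text
time_s: 13.4
position: [0.5667, 0.1661, 0.0591]
tcp_rot: [[-0.194, -0.084, 0.977], [0.897, 0.388, 0.212], [-0.397, 0.918, 0.0]]
force: [-0.5, 0.0, -0.1]
opening: 0.963
```

```bash
python3 - <<'E'
from plan import *
show()
c=capture("scene"); save("s11",c,(340,150,440,250),7)
E
```

```text
t 13.4 q [-19.8  59.7  87.3  51.2  86.1 -62.4] p [0.5667 0.1661 0.0591] F [-0.51  0.02 -0.08] M [-0.53 -0.2  -0.02] op 0.963
[[-0.194, -0.084, 0.977], [0.897, 0.388, 0.212], [-0.397, 0.918, 0.0]]
```

View pics/s11.png

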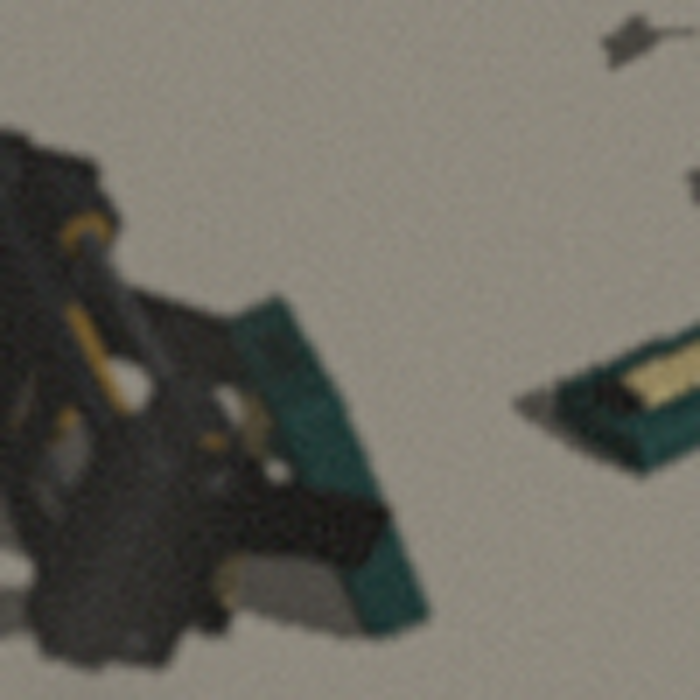

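Request:
play_rows(rows=[[[-0.03, 0, 0, 0, 0, 0, 0.087], [-0.07, 0, 0, 0, 0, 0, 0.087], [-0.1, 0.02, 0, 0, 0, 0, 0.087], [-0.12, 0.06, 0, 0, 0, -8, 0.087], [-0.12, 0.1, 0, 0, 0, -16, 0.087], [-0.12, 0.12, 0, 0, 0, -24, 0.087], [-0.12, 0.12, 0, 0, 0, -32, 0.087], [-0.12, 0.12, 0, 0, 0, -40, 0.087], [-0.12, 0.12, 0, 0, 0, -48, 0.087], [-0.12, 0.12, 0, 0, 0, -56, 0.087], [-0.12, 0.12, 0, 0, 0, -64, 0.087], [-0.12, 0.12, 0, 0, 0, -66.7, 0.087]]])

```text
time_s: 14.65
position: [0.5789, 0.1073, 0.218]
tcp_rot: [[0.002, -0.215, 0.977], [-0.004, 0.977, 0.215], [-1.0, -0.005, 0.001]]
force: [-0.4, 0.7, -0.7]
opening: 1.003
```

```bash
python3 - <<'E'
from plan import *
show()
mR=caseR_stand(101.95); mp=stand_center(.567,.165,0,101.95)
W=capture("wrist");S=capture("scene");T=capture("top")
for n,c in(("w12",W),("s12",S)):
    im=c["pixels"][:,:,::-1].copy()
    for x in(-.05,.05):
      for y in(-.03,.03):
        for z in(-.011,.011):
          u=proj(c,mp+mR@[x,y,z]); 
          if abs(u).max()<900: cv2.circle(im,tuple(int(round(v)) for v in u),2,(0,0,255),1)
    cv2.imwrite(f"pics/{n}.png",im if n[0]=="w" else cv2.resize(im[150:270,320:460],None,fx=5,fy=5))
E
```

```text
t 14.65 q [ -0.2  27.7  87.8  -0.3  64.4 -12.5] p [0.5789 0.1073 0.218 ] F [-0.41  0.7  -0.68] M [-0.01 -0.07 -0.06] op 1.003
[[0.002, -0.215, 0.977], [-0.004, 0.977, 0.215], [-1.0, -0.005, 0.001]]
```

View pics/w12.png

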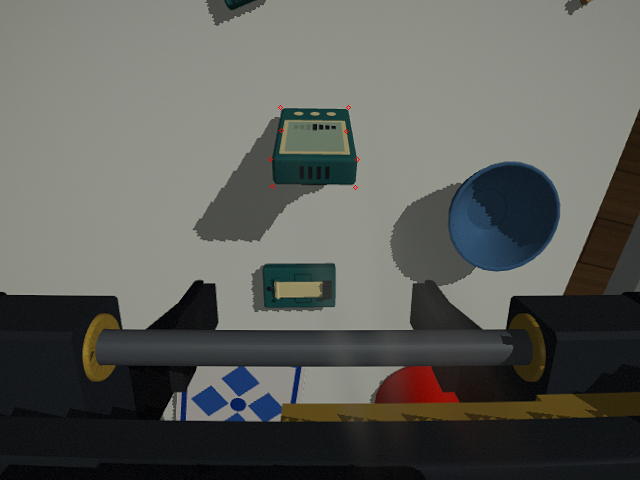

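View pics/s12.png

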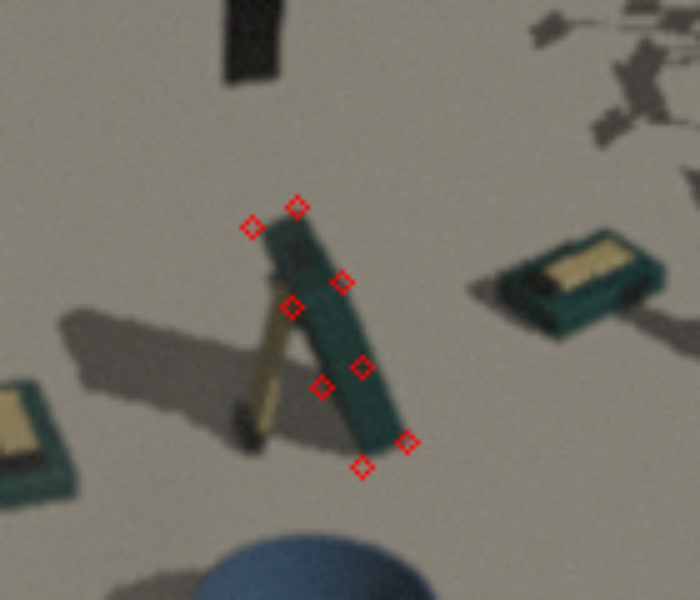

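```bash
cat > fit2.py <<'E'
from plan import *
from fit import sil
from scipy.optimize import minimize
def stand_pts(x,y,yaw,z):
    R=caseR_stand(yaw); m=stand_center(x,y,z,yaw,0)
    return [m+R@np.array([a,b,d]) for a in(-.05,.05) for b in(-.03,.03) for d in(-.011,.011)]
def fit_stand(views,x0,z):
    cost=lambda v:sum(np.abs(sil(c,stand_pts(*v,z))-m).sum()/m.sum() for c,m in views)
    r=minimize(cost,x0,method="Nelder-Mead",options=dict(initial_simplex=[x0]+[np.array(x0)+d for d in([.006,0,0],[0,.006,0],[0,0,6])],xatol=1e-4,fatol=1e-4)); return r.x,r.fun
def getmask(n,at,t="case"):
    ds=[d for d in trace(n,t)]; 
    d=min(ds,key=lambda d:np.hypot(*(np.array(d["at"])-at))); print(n,d["p"],d["at"]); return d["mask"].astype(np.float32)
E
python3 - <<'E'
from fit2 import *
V=[]
for n in("wrist","scene","top"):
    c=capture(n); at=proj(c,[.567,.165,.055]); V.append((c,getmask(n,at)))
for vs in([V[0]],[V[1]],[V[2]],V[:2]):
    print(fit_stand(vs,[.567,.165,101.95],0))
s=show()
E
```

```text
wrist 0.97 [313.7, 148.2]
scene 0.73 [379.9, 221.7]
top 0.57 [252.5, 260.2]
(array([  0.5666624 ,   0.1673627 , 101.46413062]), np.float64(0.06089743599295616))
(array([  0.5664728 ,   0.1675816 , 102.52928241]), np.float64(0.31527966260910034))
(array([ 0.56425946,  0.17437313, 77.84359453]), np.float64(0.6910895109176636))
(array([  0.56657552,   0.16731506, 101.14653218]), np.float64(0.37699073553085327))
t 15.1 q [ -0.7  27.9  87.7  -0.1  64.4 -12.7] p [0.5801 0.104  0.2167] F [-0.53 -0.11  0.06] M [-0.04 -0.08  0.  ] op 0.998
[[-0.0, -0.21, 0.978], [-0.001, 0.978, 0.21], [-1.0, -0.001, -0.0]]
```

```bash
python3 - <<'E'
from fit2 import *
mR=caseR_stand(101.9); mp=stand_center(.5666,.1672,0,101.9,0); P=mp+mR@[.022,0,.003]; print(P)
delta(P,toolR(mR,90+LEAN,-1)); 
E
```

```text
[0.56885213 0.15651289 0.06985552]
ROW [0.1468, 0.0539, 0.0001] [0.21, -0.02, 0.07]
```

Request:
play_rows(rows=[[[0, 0.03, 0, 0, 0, 0, 0.087], [0.04, 0.054, 0, 0, 0, 0, 0.087], [0.08, 0.054, 0, 0, 0, 0, 0.087], [0.09, 0.054, 0, 0, 0, 0, 0.087], [0.09, 0.054, 0, 0, 0, 0, 0.087], [0.09, 0.054, 0, 0, 0, 0, 0.087]]])

```text
time_s: 15.7
position: [0.57, 0.157, 0.1281]
tcp_rot: [[0.003, -0.21, 0.978], [-0.001, 0.978, 0.21], [-1.0, -0.002, 0.002]]
force: [-0.1, 0.3, 0.8]
opening: 0.998
```

```bash
python3 - <<'E'
from fit2 import *
mR=caseR_stand(101.9); mp=stand_center(.5666,.1672,0,101.9,0); P=mp+mR@[.022,0,.003]
show();delta(P,toolR(mR,90+LEAN,-1)); 
c=capture("scene"); save("s13",c,(320,110,460,250),5)
E
```

```text
t 15.7 q [ 4.6 34.5 92.  -0.1 53.3 -7.4] p [0.57   0.157  0.1281] F [-0.15  0.3   0.79] M [-0.02 -0.14 -0.03] op 0.998
[[0.003, -0.21, 0.978], [-0.001, 0.978, 0.21], [-1.0, -0.002, 0.002]]
ROW [0.0582, -0.0001, -0.0013] [0.25, 0.14, 0.11]
```

View pics/s13.png

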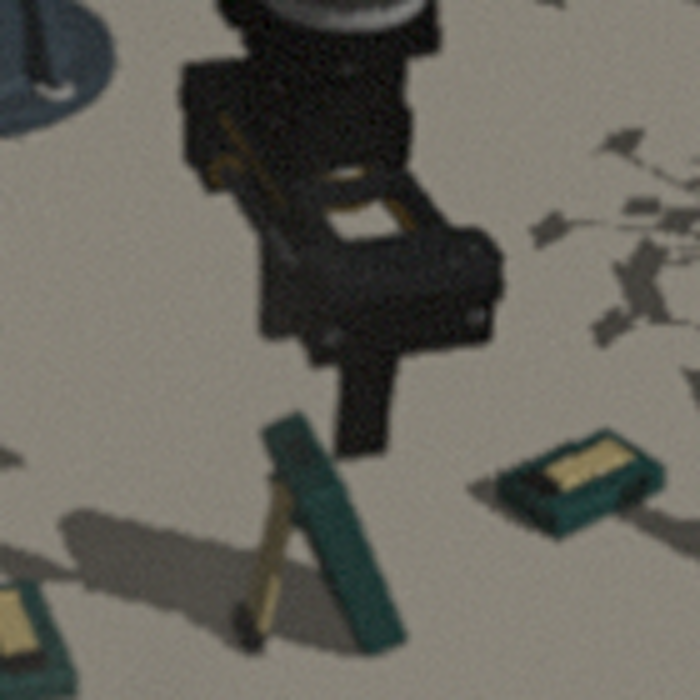

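Request:
play_rows(rows=[[[0.02, 0, -0.001, 0, 0, 0, 0.087], [0.04, 0, -0.001, 0, 0, 0, 0.087], [0.055, 0, -0.001, 0, 0, 0, 0.087], [0.058, 0, -0.001, 0, 0, 0, 0.087], [0.058, 0, -0.001, 0, 0, 0, 0.087], [0.058, 0, -0.001, 0, 0, 0, 0.075], [0.058, 0, -0.001, 0, 0, 0, 0.065], [0.058, 0, -0.001, 0, 0, 0, 0.058], [0.058, 0, -0.001, 0, 0, 0, 0.05], [0.058, 0, -0.001, 0, 0, 0, 0.05], [0.058, 0, -0.001, 0, 0, 0, 0.05]]])

```text
time_s: 16.85
position: [0.5678, 0.1574, 0.0693]
tcp_rot: [[0.001, -0.212, 0.977], [-0.002, 0.977, 0.212], [-1.0, -0.002, 0.001]]
force: [-0.6, 0.7, 2.8]
opening: 0.692
```

```bash
python3 - <<'E'
from fit2 import *
show()
c=capture("scene"); save("s14",c,(320,110,460,250),5)
E
```

```text
t 16.85 q [ 4.7 39.5 94.2 -0.1 46.2 -7.4] p [0.5678 0.1574 0.0693] F [-0.57  0.67  2.82] M [ 0.02 -0.    0.05] op 0.692
[[0.001, -0.212, 0.977], [-0.002, 0.977, 0.212], [-1.0, -0.002, 0.001]]
```

View pics/s14.png

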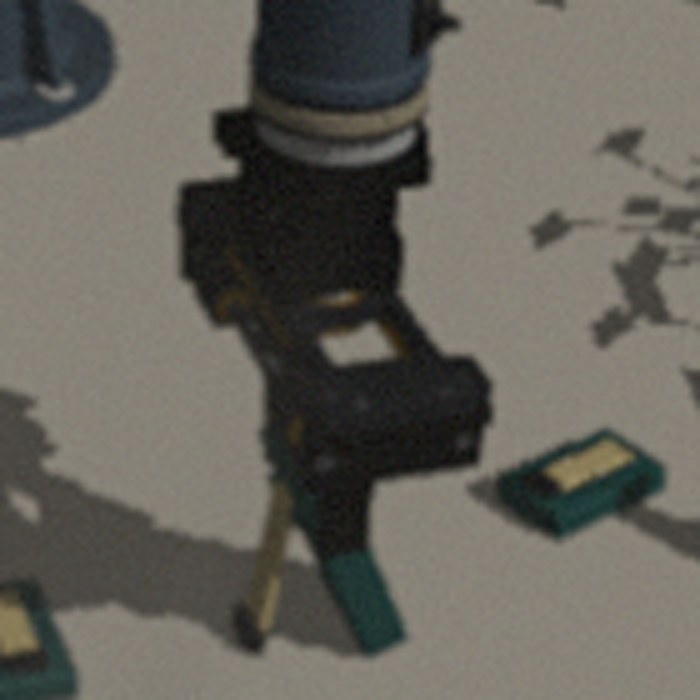

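Request:
play_rows(rows=[[[-0.01, 0, 0, 0, 0, 0, 0.05], [-0.04, 0, 0, 0, 0, 0, 0.05], [-0.07, -0.01, -0.003, 6, 0, 0, 0.05], [-0.09, -0.03, -0.01, 14, 0, 0, 0.05], [-0.09, -0.06, -0.02, 22, 0, 0, 0.05], [-0.09, -0.09, -0.03, 30, 0, 0, 0.05], [-0.09, -0.12, -0.04, 38, 0, 0, 0.05], [-0.09, -0.15, -0.05, 46, 0, 0, 0.05], [-0.09, -0.18, -0.06, 54, 0, 0, 0.05], [-0.09, -0.21, -0.07, 62, 0, 0, 0.05], [-0.09, -0.24, -0.08, 70, 0, 0, 0.05], [-0.09, -0.276, -0.0916, 78, 0, 0, 0.05]]])

```text
time_s: 18.1
position: [0.5356, -0.1322, 0.1596]
tcp_rot: [[-0.0, 0.914, 0.406], [-0.001, 0.406, -0.914], [-1.0, -0.001, 0.001]]
force: [0.6, -1.3, -2.2]
opening: 0.687
```

```bash
cat > tgt.py <<'E'
from fit2 import *
def target(z,yaw=TY,off=(0,0)):
    d=np.array([np.cos(np.radians(yaw)),np.sin(np.radians(yaw)),0]); n=np.array([-d[1],d[0],0])
    P=np.array([TL[0],TL[1],0])+(.003-.0098+off[0])*d+off[1]*n; P[2]=z
    return P,tool([0,0,-1],-n)
E
python3 - <<'E'
from tgt import *
show(); delta(*target(.12))
c=capture("scene"); save("s15",c,(180,100,380,280),4)
E
```

```text
t 18.1 q [-25.4  29.4  96.3  -0.1  54.3  40.7] p [ 0.5356 -0.1322  0.1596] F [ 0.58 -1.33 -2.15] M [-0.05  0.    0.01] op 0.687
[[-0.0, 0.914, 0.406], [-0.001, 0.406, -0.914], [-1.0, -0.001, 0.001]]
ROW [0.0396, 0.0014, 0.0002] [20.32, 0.05, 0.03]
```

View pics/s15.png

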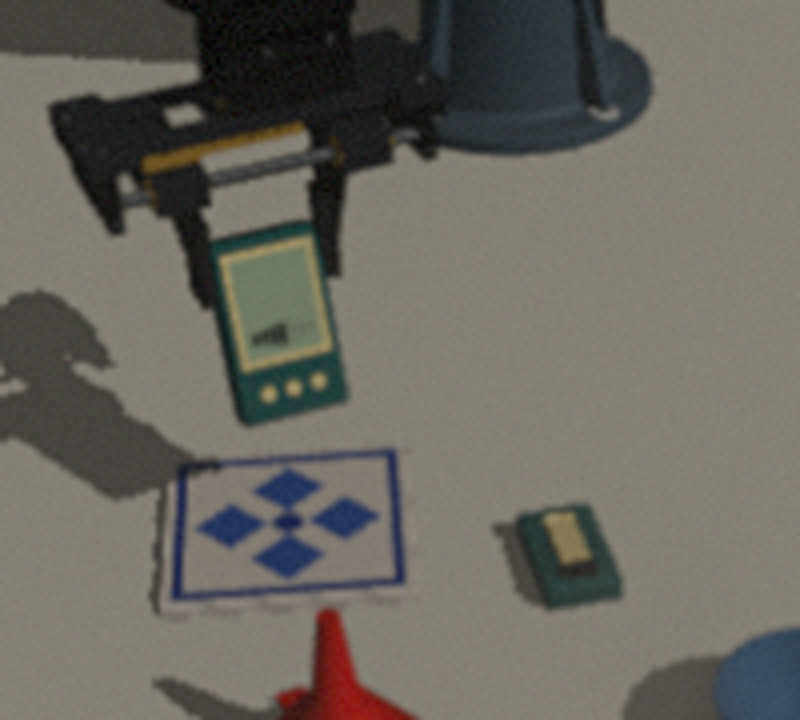

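Request:
play_rows(rows=[[[0, 0.001, 0, 8, 0, 0, 0.05], [0, 0.001, 0, 16, 0, 0, 0.05], [0.02, 0.001, 0, 20.3, 0, 0, 0.05], [0.04, 0.001, 0, 20.3, 0, 0, 0.05], [0.04, 0.001, 0, 20.3, 0, 0, 0.05], [0.04, 0.001, 0, 20.3, 0, 0, 0.05]]])

```text
time_s: 18.75
position: [0.537, -0.131, 0.1194]
tcp_rot: [[-0.0, 0.998, 0.069], [-0.001, 0.069, -0.998], [-1.0, -0.001, 0.001]]
force: [0.8, 0.3, -1.2]
opening: 0.688
```

```bash
python3 - <<'E'
from tgt import *
import pickle
(C,_,_)=pickle.load(open("v.pkl","rb"))
def dotc(c,r):
    P=c["pixels"].astype(int); x0,y0=r; sub=P[y0-7:y0+8,x0-7:x0+8]; return sub
for n,uv in(("scene",(251.7,230)),("top",(374,268.7))): print(n,atz(C[n],uv,.008).round(4))
S=C["scene"]
q=[atz(S,(180+u/4-.4,100+v/4-.4),.008) for u,v in((178,465),(397,450),(403,582),(172,600))]
print(np.mean(q,0).round(4)); 
for i in range(4): d=q[(i+1)%4]-q[i]; print(np.hypot(*d[:2]).round(4),np.degrees(np.arctan2(d[1],d[0])).round(1))
T=C["top"]
q=[atz(T,(180+u/3-.3,150+v/3-.3),.008) for u,v in((507,287),(656,281),(661,429),(514,435))]
print(np.mean(q,0).round(4)); 
for i in range(4): d=q[(i+1)%4]-q[i]; print(np.hypot(*d[:2]).round(4),np.degrees(np.arctan2(d[1],d[0])).round(1))
show(); delta(*target(.0773))
c=capture("scene"); save("s16",c,(180,140,340,280),5)
c=capture("wrist"); save("w16",c)
E
```

```text
scene [ 0.5435 -0.1312  0.008 ]
top [ 0.5447 -0.133   0.008 ]
[ 0.5436 -0.1317  0.008 ]
0.1285 93.8
0.1248 3.2
0.1256 -85.5
0.1263 -175.5
[ 0.5442 -0.1346  0.008 ]
0.128 -86.0
0.1265 -177.4
0.125 93.8
0.126 3.9
t 18.75 q [-25.3  33.   97.9  -0.1  49.1  60.9] p [ 0.537  -0.131   0.1194] F [ 0.83  0.32 -1.19] M [ 0.06 -0.01 -0.01] op 0.688
[[-0.0, 0.998, 0.069], [-0.001, 0.069, -0.998], [-1.0, -0.001, 0.001]]
ROW [0.0421, -0.0001, 0.0007] [0.35, 0.07, 0.03]
```

View pics/s16.png

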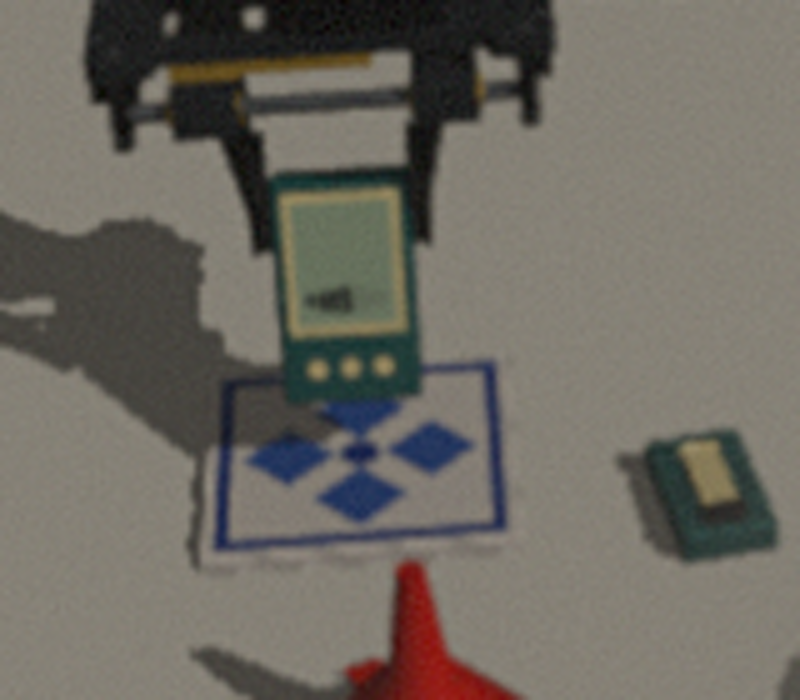

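View pics/w16.png

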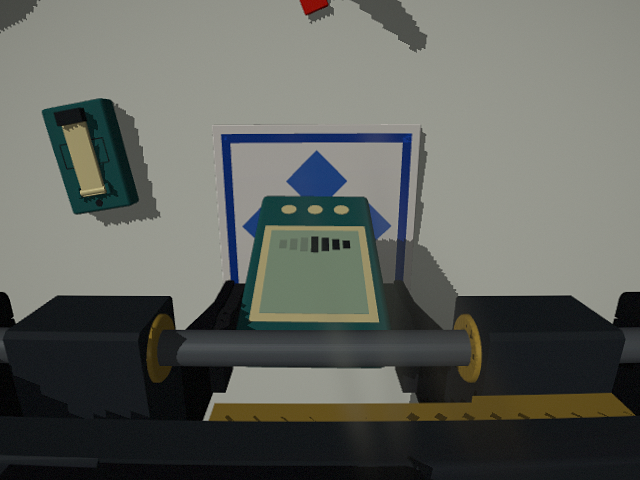

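```bash
python3 - <<'E'
from tgt import *
c=capture("wrist"); save("w17",c,(200,110,440,230),3)
g=cv2.cvtColor(c["pixels"],cv2.COLOR_RGB2GRAY)
P=c["pixels"].astype(int); blue=(P[:,:,2]-P[:,:,0]>35)
# outer top edge of blue frame
pts=[(u,np.argmax(blue[115:160,u])+115) for u in range(235,400,5)]
w=np.array([atz(c,(u,v-.5),.008) for u,v in pts]); k=np.polyfit(w[:,1],w[:,0],1); print("front blue edge slope yaw",-np.degrees(np.arctan(k[0])),"x at y=-.131",np.polyval(k,-.131))
L=[];Rr=[]
for v in range(145,215,5):
    u=np.where(blue[v,210:430])[0]+210; L.append(atz(c,(u.min()-.5,v),.008)); Rr.append(atz(c,(u.max()+.5,v),.008))
for n,e in(("L",np.array(L)),("R",np.array(Rr))):
    k=np.polyfit(e[:,0],e[:,1],1); print(n,np.degrees(np.arctan(k[0])),np.polyval(k,.544))
E
```

```text
front blue edge slope yaw 4.1211097097216705 x at y=-.131 0.6089832380313788
L 4.22063537520667 -0.06924638866345473
R 4.465501961706296 -0.19705121916420004
```

View pics/w17.png

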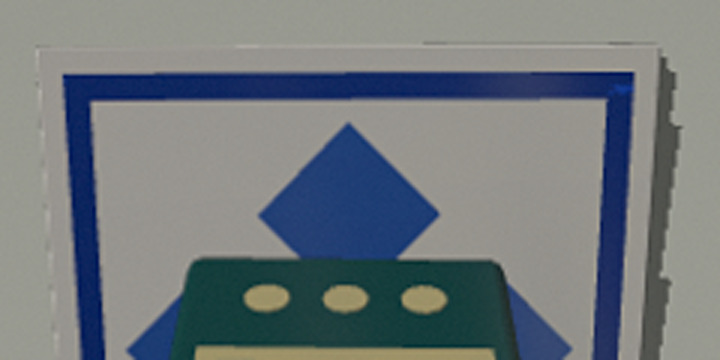

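```bash
sed -i 's/^TL=.*TY=3.6/TL=np.array([.5445,-.1325,.008]); TY=4.0/' plan.py; grep -n "^TL" plan.py; python3 - <<'E'
from tgt import *
show(); delta(*target(.0793))
E
```

```text
5:TL=np.array([.5445,-.1325,.008]); TY=4.0; LEAN=21.7
t 18.9 q [-25.3  32.9  97.8  -0.1  49.1  60.9] p [ 0.5381 -0.1316  0.1205] F [ 0.06  0.06 -1.2 ] M [-0.02  0.01 -0.02] op 0.687
[[0.002, 0.998, 0.069], [-0.003, 0.069, -0.998], [-1.0, 0.002, 0.003]]
ROW [0.0412, -0.0005, 0.0013] [-0.07, 0.15, -0.13]
```

Request:
play_rows(rows=[[[0.015, 0, 0.001, 0, 0, 0, 0.05], [0.028, 0, 0.001, 0, 0, 0, 0.05], [0.036, 0, 0.001, 0, 0, 0, 0.05], [0.039, 0, 0.001, 0, 0, 0, 0.05], [0.039, 0, 0.001, 0, 0, 0, 0.05], [0.039, 0, 0.001, 0, 0, 0, 0.05]]])

```text
time_s: 19.5
position: [0.5376, -0.1325, 0.0806]
tcp_rot: [[0.001, 0.998, 0.068], [-0.002, 0.068, -0.998], [-1.0, 0.001, 0.002]]
force: [-0.0, -0.2, -2.3]
opening: 0.686
```

```bash
python3 - <<'E'
from tgt import *
show(); delta(*target(.0773))
E
```

```text
t 19.5 q [-25.4  36.6  99.2  -0.1  44.1  60.8] p [ 0.5376 -0.1325  0.0806] F [-0.02 -0.21 -2.26] M [0.   0.02 0.04] op 0.686
[[0.001, 0.998, 0.068], [-0.002, 0.068, -0.998], [-1.0, 0.001, 0.002]]
ROW [0.0033, 0.0, 0.0005] [-0.09, 0.11, -0.05]
```

Lower the last 3 mm slowly.

Request:
play_rows(rows=[[[0.001, 0, 0.0003, 0, 0, 0, 0.05], [0.0017, 0, 0.0003, 0, 0, 0, 0.05], [0.0022, 0, 0.0003, 0, 0, 0, 0.05], [0.0026, 0, 0.0003, 0, 0, 0, 0.05], [0.0026, 0, 0.0003, 0, 0, 0, 0.05]]])

```text
time_s: 20.0
position: [0.5374, -0.1327, 0.0778]
tcp_rot: [[0.001, 0.998, 0.068], [-0.002, 0.068, -0.998], [-1.0, 0.0, 0.002]]
force: [0.1, 0.1, -1.6]
opening: 0.685
```

```bash
python3 - <<'E'
from tgt import *
show(); delta(*target(.0773))
E
```

```text
t 20.0 q [-25.4  36.9  99.3  -0.1  43.8  60.8] p [ 0.5374 -0.1327  0.0778] F [ 0.08  0.09 -1.59] M [-0.04  0.07 -0.  ] op 0.685
[[0.001, 0.998, 0.068], [-0.002, 0.068, -0.998], [-1.0, 0.0, 0.002]]
ROW [0.0005, 0.0003, 0.0003] [-0.08, 0.1, -0.02]
```

Request:
play_rows(rows=[[[0.0005, 0, 0, 0, 0, 0, 0.05], [0.0008, 0, 0, 0, 0, 0, 0.05], [0.0008, 0, 0, 0, 0, 0, 0.05]]])

```text
time_s: 20.3
position: [0.5375, -0.1327, 0.0773]
tcp_rot: [[0.001, 0.998, 0.068], [-0.002, 0.068, -0.998], [-1.0, 0.001, 0.002]]
force: [-0.7, 0.4, 2.2]
opening: 0.686
```

```bash
python3 - <<'E'
from tgt import *
show()
c=capture("scene"); save("s18",c,(180,140,340,280),5)
E
```

```text
t 20.3 q [-25.4  36.9  99.3  -0.1  43.7  60.8] p [ 0.5375 -0.1327  0.0773] F [-0.74  0.37  2.2 ] M [0.16 0.14 0.03] op 0.686
[[0.001, 0.998, 0.068], [-0.002, 0.068, -0.998], [-1.0, 0.001, 0.002]]
```

View pics/s18.png

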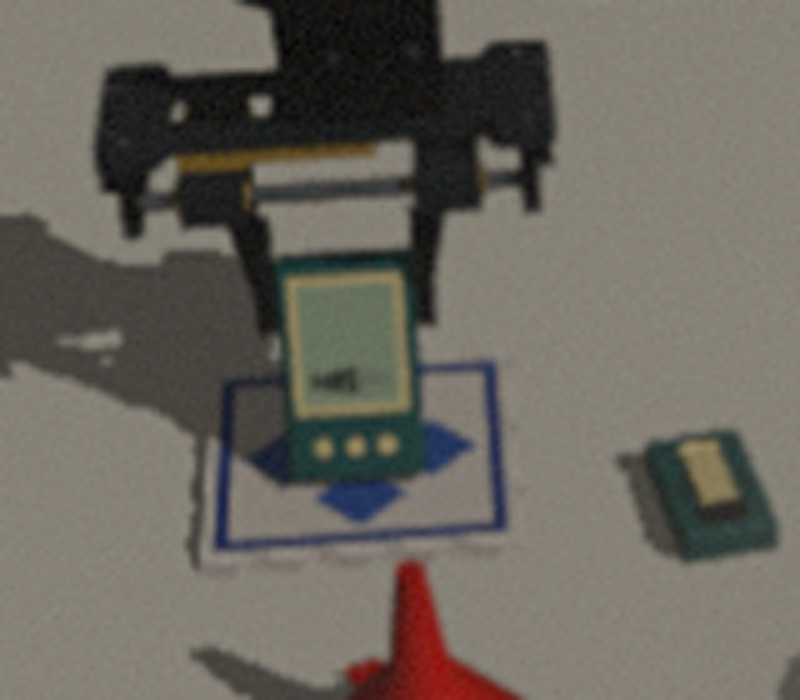

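Request:
play_rows(rows=[[[0, 0, 0, 0, 0, 0, 0.062], [0, 0, 0, 0, 0, 0, 0.07], [0, 0, 0, 0, 0, 0, 0.08], [0, 0, 0, 0, 0, 0, 0.087], [0, 0, 0, 0, 0, 0, 0.087], [-0.02, 0, 0, 0, 0, 0, 0.087], [-0.05, 0, 0, 0, 0, 0, 0.087], [-0.09, 0, 0, 0, 0, 0, 0.087], [-0.13, 0, 0, 0, 0, 0, 0.087], [-0.16, -0.03, 0, 0, 0, 0, 0.087], [-0.16, -0.06, 0, 0, 0, 0, 0.087], [-0.16, -0.06, 0, 0, 0, 0, 0.087]]])

```text
time_s: 21.55
position: [0.474, -0.1357, 0.2377]
tcp_rot: [[-0.002, 0.998, 0.067], [-0.001, 0.067, -0.998], [-1.0, -0.002, 0.001]]
force: [-0.6, 0.3, -0.6]
opening: 1.001
```

```bash
python3 - <<'E'
from fit2 import *
show()
V=[]
for n in("wrist","scene"):
    c=capture(n); at=proj(c,[.5445,-.1325,.06]); V.append((c,getmask(n,at)))
    save(n[0]+"20",c,*(((180,140,340,280),5) if n=="scene" else (None,1)))
for vs in([V[0]],[V[1]],V): print(fit_stand(vs,[.5445,-.1325,4.],.008))
c=capture("top"); save("top20",c,(240,170,440,320),4)
E
```

```text
t 21.55 q [-28.9  19.   99.5  -0.1  61.6  57.3] p [ 0.474  -0.1357  0.2377] F [-0.62  0.33 -0.58] M [ 0.01  0.02 -0.04] op 1.001
[[-0.002, 0.998, 0.067], [-0.001, 0.067, -0.998], [-1.0, -0.002, 0.001]]
wrist 0.88 [314.5, 133.8]
scene 0.56 [249.6, 211.6]
(array([ 0.54686485, -0.13275337,  3.46966729]), np.float64(0.060893114656209946))
(array([ 0.54853477, -0.1301891 ,  4.22833297]), np.float64(0.04091797024011612))
(array([ 0.54716772, -0.13174119,  4.18641689]), np.float64(0.13851386308670044))
```

View pics/s20.png

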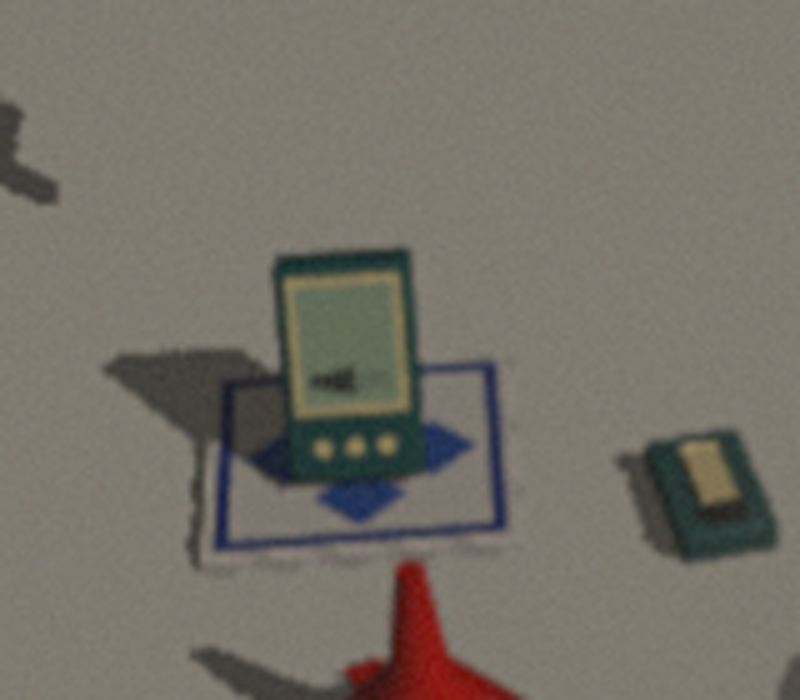

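View pics/w20.png

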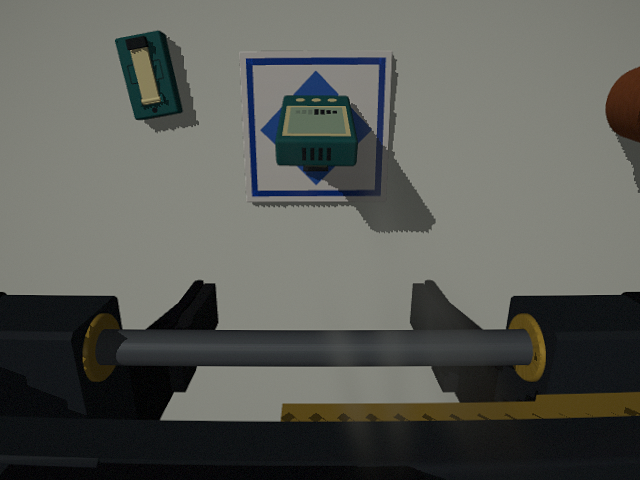

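View pics/top20.png

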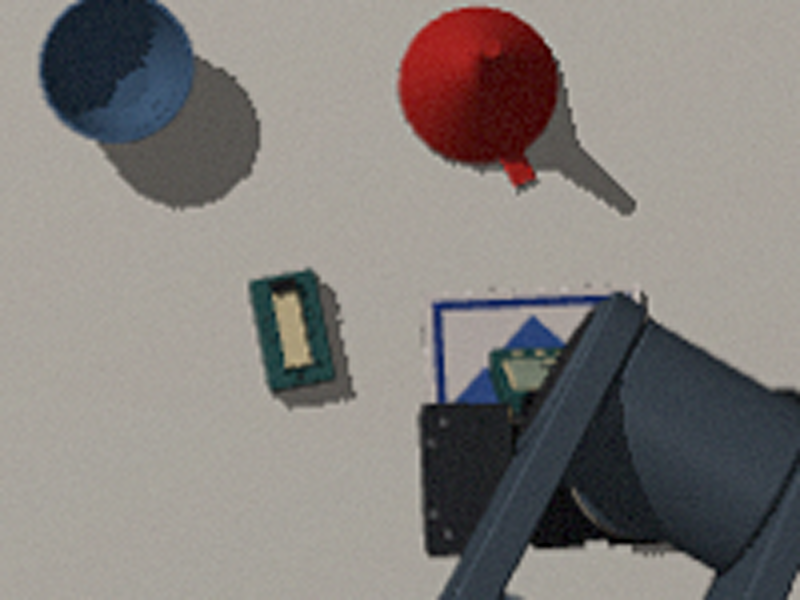

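```bash
python3 -c "
from h import *
print(hand_in())"
```

```text
the job is handed in; nothing more can be done
None
```

I swung the stand fully out and stood the thermometer in the middle of the tile, leaning back on its stand with its display facing away from the robot. I handed the job in at about 21.7 s. I used the largest of the three cases, the one at about (263, 256) in the top view.

- **Stand:** I gripped the foot and swung it through its arc to the stop. The scene view put it at about 0.55 rad.
- **Moving it:** I gripped the case across its width and stood it up on the ledge first. Then I took it again from above and lowered it onto the tile. The tool force on touchdown was about 2 N upward before I released.
- **Position:** The last fits to the wrist and scene pictures put the case centre 2 to 4 mm in front of the tile centre, where I had aimed for 3 mm. Sideways it is 0 to 2 mm off. The wrist fit gave a yaw of 3.5° and the scene fit 4.2°, against about 4° for the tile, so the square-to-tile error is within about half a degree.
- **Other things:** The bowl, funnel and smaller look-alikes show no movement in the pictures. I did not look again at the pots or bottle, but the arm's path stayed away from both.
- **Disagreements:** The tile centre differed by 2 to 3 mm between cameras, so I used a blend. A top-view fit of the case while it stood on the ledge was clearly wrong, and I ignored it. In the final top view the arm hid the thermometer, so only the wrist and scene views confirm the result.

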